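# Set out the tasting place

## Robot

A 7-joint arm with a two-finger parallel gripper is mounted at the origin on a cart in front of the work surface, level with it; the furniture and walls round the work are solid. World frame = base frame: x ahead of the robot, y to its left, z up, the work surface at z = 0. Lengths are in m, angles in rad, forces in N, time in s.
With the tool pointing down it reaches from about 0.425 to 0.825 m from the base axis. Payload 3.6 kg.
Tool frame: the origin (TCP) lies midway between the tips of the shut fingers; the grasp point (between the pads) lies 19 mm behind it; z points along the fingers, y is the line along which they close (so a half turn about z gives the same grasp; the last joint's range is limited). The gripper opens to 93 mm and grips with 3 to 60 N. Pads are 15 mm wide; open, the fingers measure 128 mm over their backs; the gripper's body (75 mm by 188 mm) begins 65 mm behind the grasp point.
Start: joints at [1.202, 0.615, -0.013, 1.423, 0.008, 1.103, -0.04], TCP at [0.218, -0.612, 0.182] pointing down, gripper open.
Joint ranges: [-3.12, 3.12], [-0.3, 2.06], [-1.34, 1.32], [0.26, 2.42], [-1.36, 4.5], [0.01, 1.98], [-2.84, 2.84]. Speed limits (rad/s): [2.79, 2.79, 3.14, 3.14, 3.14, 3.14, 3.14].

## Interface

Orientations are given as [roll, pitch, yaw] about the fixed x, y, z axes, in that order (R = Rz(yaw) Ry(pitch) Rx(roll)).
In Python, from rig import * gives the robot as it stands. The module is installed in compiled form; this text tells all that it offers.
- The arm moves only by the shell command python3 -m handwheel 'ROWS' [OPENING] [FORCE]. ROWS is a JSON list of rows, 1 to 5 of them, each written [[dx, dy, dz], [rx, ry, rz]]: dx, dy, dz in m, then a rotation vector rx, ry, rz in rad; each row is the pose to reach, as a shift and turn from the pose commanded when the command began, along the tool's axes at that moment; what a row does not reach only later rows make up. A row lasts 1/12 s, in which the tool goes at most 0.0417 m and 0.125 rad, less where a joint would pass 70% of its speed; a pose out of reach is approached as far as the arm can. OPENING is the finger opening in m, set as the command begins (- or left out keeps the last). The fingers move at their own pace and stop on an object; FORCE is the grip in N (left out, the last holds). Time passes only in rows, so rows that do not move let the fingers close. It prints the time, the measured TCP pose, the force, the opening and the grip force at its end. Input that does not fit is refused with a message, and nothing moves.
- sense(): the state, without advancing time (a new reading comes with each control period).
- read_camera(name): name is "scene" or "side" or "wrist"; returns a dict with "pixels" (384x512x3 uint8, blue, green, red), "depth" (384x512 float32, m along the optical axis (not along the pixel's ray), 0 where there is no reading), "intrinsics" (3x3 intrinsics, pixels), "R" (3x3) and "t" (3): a world point X has camera coordinates R X + t. Camera axes: x right, y down, z forward; pixel columns grow to the right and rows downward; lengths in m; the calibration is good to about 2 mm. A picture is of the moment at which its call begins.
- hand_in(): hands the job in; it is judged then, once.
The state is a dict: "t": time; "joints": joint angles; "joint_velocities": joint speeds; "tau": joint torques, N m; "eef_pos": TCP position; "tcp_rot": TCP orientation; "contact_force": force on the tool from outside, world axes, zero at the start; "wrist_torque": the same for the moment, N m; "opening": finger opening in m; "grasp_force": force on a finger pad.
Only numpy, scipy, OpenCV 4.12 (cv2) and the standard library are available. Lean on these libraries where they do the work, as an engineer would, in place of code of your own. Each camera call takes 0.05 s, during which the arm holds its last target. There are 200 camera calls.

## Task

Set out the tasting place on the steel table: stand the sample jar in the wide collar and the salt shaker in the narrow one, and lay the fork and the teaspoon each on the white board that bears its own outline, head on the head of the outline. Everything stands or lies squarely in its place and is let go; leave the glass and the timer where they are.

Things in the scene. Friction and masses are not known exactly. Their poses are not given: they have to be found in the camera images.
- sample_jar: Small closed glass jar with grey screw lid (fixed) and brown contents, 62 mm across, 75 mm tall, 0.14 to 0.28 kg. Loose, standing upright. Grasp round the body, about 45 mm above its foot. Its origin is the centre of its underside, z up its axis; its yaw does not matter.
- salt_shaker: Slim salt shaker with a grey domed top, 44 mm across, 90 mm tall, about 0.1 kg. Loose, standing upright; grasp about 50 mm above its foot. Its origin is the centre of its underside, z up its axis; its yaw does not matter.
- fork: Plain steel table fork, 196 mm long, 27 mm wide, 13 mm high, 0.04 kg, loose, flat on the table, tines pointing away from the robot within about 20 degrees. Origin: middle of its length and width, on its underside; x points along it from the handle to the tines, z up. Grasp across its middle, fingertips close to the table; it fills the fingers there like a solid bar 20 to 27 mm wide.
- teaspoon: Plain steel teaspoon, 132 mm long, 26 mm wide, 9 mm high, 0.02 kg, loose, flat on the table, bowl pointing away from the robot within about 20 degrees. Origin: middle of its length and width, on its underside; x points along it from the handle to the bowl, z up. Grasp across its middle, fingertips close to the table; it fills the fingers there like a solid bar 15 to 26 mm wide.
- wide_collar: The larger round steel cup-like collar with a dark floor, fixed to the table: inside 78 mm across, outside 86 mm, wall 14 mm high, its floor 4 mm above the table. Origin: centre of its underside, on the table. For the sample jar.
- narrow_collar: The smaller round steel cup-like collar with a dark floor, fixed to the table: inside 60 mm across, outside 68 mm, wall 14 mm high, its floor 4 mm above the table. Origin: centre of its underside, on the table. For the salt shaker.
- fork_board: The longer white board, 248 x 60 mm and 6 mm thick, flat, fixed to the table, with a flush dark fork outline and an eyelet at the handle end. Origin: centre of the board, on the table (board top 6 mm above). The middle of the outline lies 18 mm from it along x. x points along the outline from its handle to its tines, away from the robot within about 20 degrees.
- spoon_board: The shorter white board, 186 x 60 mm and 6 mm thick, flat, fixed to the table, with a flush dark teaspoon outline and an eyelet at the handle end. Origin: centre of the board, on the table (board top 6 mm above). The middle of the outline lies 18 mm from it along x. x points along the outline from its handle to its bowl, away from the robot within about 20 degrees.
- tumbler_2: Bystander: the nearest of the empty drinking glasses behind the work, 67 mm across, 95 mm tall, loose. Leave alone. Its origin is the centre of its underside, z up its axis; its yaw does not matter.
- kitchen_timer: Bystander: round kitchen timer behind the work, 66 mm across, 57 mm tall, loose. Leave alone. Its origin is the centre of its underside, z up its axis; its yaw does not matter.

How it is judged:
At the end, for the whole second after the job is handed in: Jar upright in the wide collar, shaker in the narrow one (on the floor, within 12 mm of centre, 0.13 rad of upright); fork and teaspoon flat on their own boards, middles within 15 mm of the outline's along and across, within 0.2 rad, head on head; all at rest and let go (horizontal distance between sample_jar and wide_collar below 0.012 m and z of sample_jar in the frame of wide_collar between 0.001 and 0.008 m and angle between each of sample_jar, salt_shaker's own z axis and vertical below 0.13 rad and linear speed of each of sample_jar, salt_shaker, fork, teaspoon below 0.02 m/s and horizontal distance between salt_shaker and narrow_collar below 0.012 m and z of salt_shaker in the frame of narrow_collar between 0.001 and 0.008 m and x of fork_board in the frame of fork between -0.033 and -0.003 m and y of fork_board in the frame of fork between -0.015 and 0.015 m and angle between the x axis of fork and the x axis of fork_board, either way round below 0.2 rad and z of fork in the frame of fork_board between 0.003 and 0.011 m and angle between each of fork, teaspoon's own z axis and vertical below 0.15 rad and x of spoon_board in the frame of teaspoon between -0.033 and -0.003 m and y of spoon_board in the frame of teaspoon between -0.015 and 0.015 m and angle between the x axis of teaspoon and the x axis of spoon_board, either way round below 0.2 rad and z of teaspoon in the frame of spoon_board between 0.003 and 0.011 m); the robot touches nothing.
It fails at once if the glass is displaced by more than 25 mm (distance of tumbler_2 from where it was at the start of the episode above 0.025 m).
It fails at once if the timer is displaced by more than 25 mm (distance of kitchen_timer from where it was at the start of the episode above 0.025 m).
It also fails if it takes over 120 s, if anything falls off the work surface, if the arm or the gripper's body presses on something with over 40 N, if the wrist force passes 120 N, or if a joint passes its speed limit or range.

## Working session

There is one attempt and no reset: what is moved stays moved. The work goes in short steps, Python scripts to look and compute and a shell command to move; the robot and the scene stay as the last step left them, time stands still between calls to the robot, and variables do not carry over. Pictures are saved under pics/ and viewed, at most 14 in all, crops included, and the job is handed in when it is done.

```bash
mkdir -p pics; python3 - <<'E'
from rig import *
import cv2
s=sense();print({k:s[k] for k in("t","eef_pos","tcp_rot","opening")})
for n in("scene","side"):
    c=read_camera(n);cv2.imwrite(f"pics/{n}0.png",c["pixels"]);print(n,c["intrinsics"],c["R"],c["t"])
E
```

```text
{'t': 0.0, 'eef_pos': array([ 0.21757091, -0.61157697,  0.18048971]), 'tcp_rot': array([-3.13905514e+00,  6.25783771e-05,  3.41865759e-01]), 'opening': 0.09306472626601002}
scene [[390.06403666   0.         263.97098678]
 [  0.         390.06403666 186.12105527]
 [  0.           0.           1.        ]] [[-0.49440372 -0.86908968  0.01575085]
 [-0.40306582  0.21316442 -0.88999937]
 [ 0.77013175 -0.44636763 -0.45568963]] [0.29006773 0.27922608 0.56607594]
side [[399.79104831   0.         254.56544421]
 [  0.         399.79104831 187.17824023]
 [  0.           0.           1.        ]] [[-0.7508761  -0.65995419 -0.02540757]
 [-0.27629268  0.34883459 -0.89553157]
 [ 0.59987285 -0.66541333 -0.44427207]] [0.47280839 0.21661425 0.83489417]
```

View pics/scene0.png

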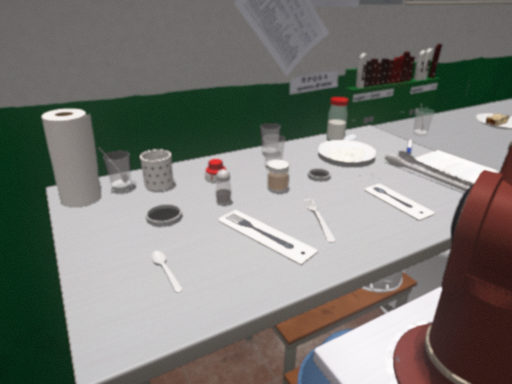

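View pics/side0.png

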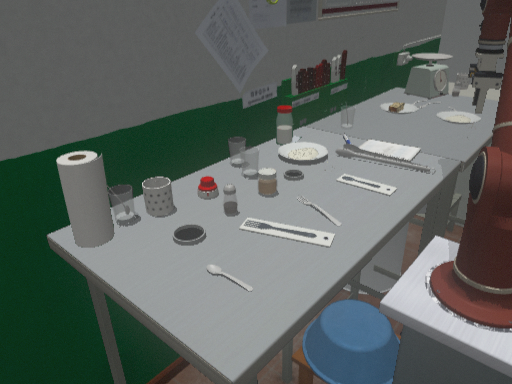

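The scene view shows the fork board at (267,235), spoon board (398,200), loose fork (320,219), and spoon (166,270). The wide collar is at (164,214), narrow collar (319,174), shaker (223,187) and jar (278,177). The side view shows the same layout.

```bash
cat > h.py <<'E'
from rig import *
import numpy as np, cv2
from scipy.spatial.transform import Rotation as Ro
def cast(c,uv,z):
    uv=np.atleast_2d(np.asarray(uv,float)); K=c["intrinsics"];R=c["R"]
    d=np.c_[uv,np.ones(len(uv))]@np.linalg.inv(K).T@R; o=-R.T@c["t"]
    return o+d*((z-o[2])/d[:,2])[:,None]
def rect(P):
    (cx,cy),(w,h),a=cv2.minAreaRect((P[:,:2]*1000).astype(np.float32))
    if w<h: w,h,a=h,w,a+90
    a=(a+90)%180-90
    return np.round([cx/1000,cy/1000,w/1000,h/1000,np.radians(a)],4)
def blob(m,roi):
    x0,y0,x1,y1=roi; q=np.zeros(m.shape,np.uint8); q[y0:y1,x0:x1]=m[y0:y1,x0:x1]
    cs,_=cv2.findContours(q,cv2.RETR_EXTERNAL,cv2.CHAIN_APPROX_NONE)
    return max(cs,key=cv2.contourArea)[:,0,:]
def tool(dw):  # world shift -> tool axes
    return np.round(Ro.from_euler("xyz",sense()["tcp_rot"]).inv().apply(dw),4)
E
python3 - <<'E'
from h import *
rois={"scene":{"fb":(212,205,322,264),"sb":(362,182,436,220),"fork":(302,197,338,245),"spoon":(146,247,186,296)},
"side":{"fb":(235,215,338,248),"sb":(333,173,400,196),"fork":(293,194,345,227),"spoon":(202,262,256,294)}}
for n in rois:
    c=read_camera(n);hsv=cv2.cvtColor(c["pixels"],cv2.COLOR_BGR2HSV);v=hsv[...,2]
    bg=cv2.medianBlur(v,61)
    for k,r in rois[n].items():
        x0,y0,x1,y1=r; t=np.median(v[y0:y1,x0:x1]) ; thr=cv2.threshold(v[y0:y1,x0:x1].copy(),0,255,cv2.THRESH_OTSU)[0]
        P=cast(c,blob((v>max(thr,t+18) if k in("fork","spoon") else v>thr).astype(np.uint8),r),.006 if k in("fb","sb") else .004)
        print(n,k,t,thr,rect(P))
    D=c["depth"]; vs,us=np.nonzero(D>0); K=c["intrinsics"]
    X=np.c_[(us-K[0,2])/K[0,0],(vs-K[1,2])/K[1,1],np.ones(len(us))]*D[vs,us][:,None]
    W=(X-c["t"])@c["R"]; 
    cyl={"scene":{"jar":(264,160,292,192),"shk":(214,169,233,206)},"side":{"jar":(256,168,279,196),"shk":(221,184,240,214)}}[n]
    for k,(x0,y0,x1,y1) in cyl.items():
        m=(us>=x0)&(us<x1)&(vs>=y0)&(vs<y1)&(W[:,2]>.015)&(W[:,2]<.1); Q=W[m]
        A=np.c_[2*Q[:,:2],np.ones(len(Q))];s=np.linalg.lstsq(A,(Q[:,:2]**2).sum(1),rcond=None)[0]
        print(n,k,len(Q),s[:2],np.sqrt(s[2]+s[:2]@s[:2]),Q.min(0),Q.max(0))
    col={"scene":{"wide":(142,202,186,226),"nar":(305,166,333,182)},"side":{"wide":(170,222,209,245),"nar":(282,166,305,181)}}[n]
    for k,r in col.items():
        q=blob((v<95).astype(np.uint8),r); print(n,k,"dark",rect(cast(c,q,.01)),q.min(0),q.max(0))
ims=[cv2.resize(read_camera("scene")["pixels"][y0:y1,x0:x1],None,fx=4,fy=4,interpolation=2) for x0,y0,x1,y1 in[(140,150,340,300)]]
cv2.imwrite("pics/crop1.png",ims[0])
E
```

```text
scene fb 207.0 222.0 [0.4557 0.0738 0.2504 0.0634 0.3307]
scene sb 205.0 221.0 [ 0.4267 -0.3147  0.1896  0.0659  0.0331]
scene fork 206.0 218.0 [ 0.4213 -0.0708  0.1263  0.0166 -0.4301]
scene spoon 205.0 218.0 [ 0.4396  0.3062  0.1403  0.0217 -0.0033]
scene jar 604 [ 0.6838773  -0.09185608] 0.06963906816553256 [ 0.60701848 -0.15151903  0.01502306] [ 0.78163054 -0.03923873  0.07599231]
scene shk 464 [0.68932413 0.07204096] 0.06586367235484451 [0.61856082 0.03059816 0.01514632] [0.7610762  0.11406364 0.08923096]
scene wide dark [0.6421 0.2495 0.07   0.0562 1.0789] [149 207] [178 219]
scene nar dark [ 0.65   -0.2227  0.0449  0.028   1.0866] [311 171] [326 175]
side fb 161.0 180.0 [0.4523 0.0773 0.2458 0.0606 0.3331]
side sb 161.0 180.0 [ 0.4237 -0.3073  0.1853  0.0612  0.033 ]
side fork 160.0 138.0 [ 0.4161 -0.0665  0.1296  0.014  -0.4656]
side spoon 160.0 134.0 [ 0.4374  0.3081  0.1324  0.0199 -0.0287]
side jar 445 [ 0.66675916 -0.09227357] 0.05724702656825188 [ 0.60614464 -0.14620092  0.01524366] [ 0.74625103 -0.03681742  0.0740815 ]
side shk 341 [0.63625355 0.09767279] 0.013806145600419786 [0.61793791 0.07729318 0.0150193 ] [0.65349983 0.11690594 0.08743167]
side wide dark [0.6412 0.2484 0.0757 0.0675 0.6801] [174 225] [203 239]
side nar dark [ 0.6406 -0.2123  0.0733  0.0635 -0.9037] [284 170] [303 179]
```

View pics/crop1.png

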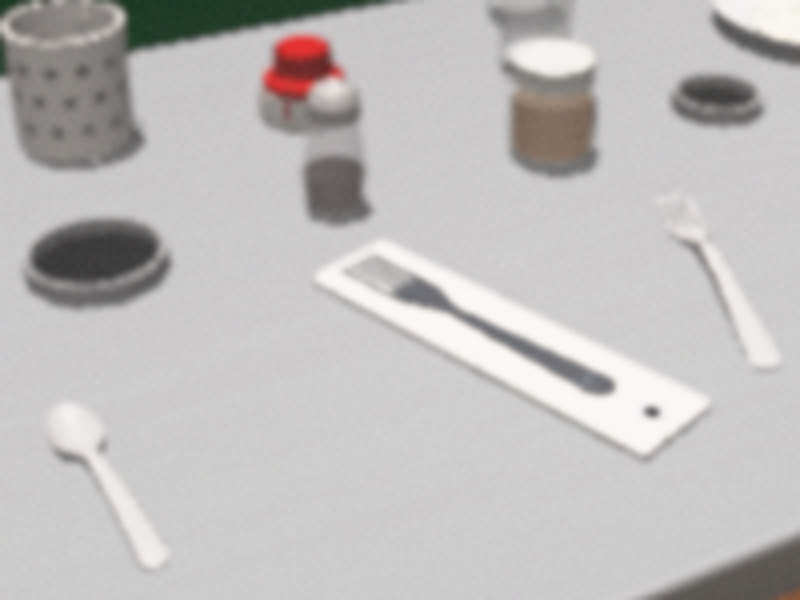

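The crop confirms heads point away from the robot: fork tines at about (309,199) and spoon bowl at (159,258) in scene pixels. I'll move to the middle for a wrist view.

```bash
python3 -m handwheel '[[[0, 0, -0.04], [0, 0, 0]], [[0.035, -0.03, -0.06], [0, 0, 0]], [[0.07, -0.06, -0.08], [0, 0, 0]], [[0.1, -0.09, -0.09], [0, 0, 0]], [[0.1, -0.09, -0.1], [0, 0, 0]]]'
python3 -m handwheel '[[[0.03, -0.025, 0], [0, 0, 0.1]], [[0.06, -0.05, -0.01], [0, 0, 0.2]], [[0.09, -0.075, -0.02], [0, 0, 0.3]], [[0.12, -0.1, -0.03], [0, 0, 0.34]], [[0.14, -0.12, -0.04], [0, 0, 0.34]]]'
python3 -m handwheel '[[[0.01, -0.035, 0], [0, 0, 0]], [[0.02, -0.07, 0], [0, 0, 0]], [[0.03, -0.105, 0], [0, 0, 0]], [[0.03, -0.14, 0], [0, 0, 0]], [[0.03, -0.14, 0], [0, 0, 0]]]'
python3 - <<'E'
from h import *
for n in["wrist"]:
    c=read_camera(n);cv2.imwrite("pics/w1.png",c["pixels"]);print(c["intrinsics"],c["R"],-c["R"].T@c["t"])
c=read_camera("scene")
print(cast(c,[(275,164),(216,178)],0))
E
```

```text
t: 0.67
eef_pos: [0.2857, -0.4886, 0.2822]
tcp_rot: [-3.139, -0.004, 0.349]
contact_force: [0.2, 0.2, 0.1]
opening: 0.0932
grasp_force: 0.0
t: 1.08
eef_pos: [0.3758, -0.3302, 0.3222]
tcp_rot: [-3.14, -0.001, 0.005]
contact_force: [1.3, -0.3, -0.3]
opening: 0.093
grasp_force: 0.0
t: 1.5
eef_pos: [0.4046, -0.1856, 0.3221]
tcp_rot: [-3.137, -0.001, 0.015]
contact_force: [1.0, 0.1, -0.2]
opening: 0.093
grasp_force: 0.0
[[332.22577665   0.         257.09394873]
 [  0.         332.22577665 190.78320354]
 [  0.           0.           1.        ]] [[ 1.43106410e-02 -9.99890064e-01 -3.88132494e-03]
 [-9.62074120e-01 -1.48267418e-02  2.72384940e-01]
 [-2.72412542e-01 -1.63880806e-04 -9.62180534e-01]] [ 0.4802807  -0.18513147  0.52445615]
[[ 0.78594071 -0.15368241  0.        ]
 [ 0.77937163  0.05214062  0.        ]]
```

View pics/w1.png

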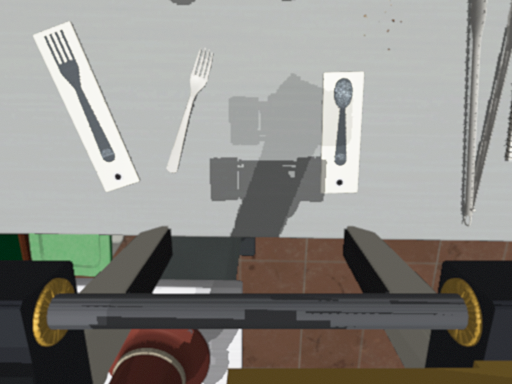

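Wrist view: fork board (85,105), loose fork from tines (207,50) to handle (172,170), spoon board (343,132). It's a good near-vertical view to measure from.

```bash
python3 - <<'E'
from h import *
c=read_camera("wrist");p=c["pixels"];v=cv2.cvtColor(p,cv2.COLOR_BGR2HSV)[...,2].astype(int)
for k,r in{"fb":(25,12,145,196),"sb":(316,64,372,198),"fork":(160,40,222,180)}.items():
    x0,y0,x1,y1=r;t=np.median(v[y0:y1,x0:x1]);
    thr=cv2.threshold(v[y0:y1,x0:x1].astype(np.uint8).copy(),0,255,cv2.THRESH_OTSU)[0]
    for d in(14,22,30):
        q=blob((v>t+d).astype(np.uint8) if k!="sb" else (v>thr+d-14).astype(np.uint8),r);print(k,t,thr,d,rect(cast(c,q,.004 if k=="fork" else .006)),q.min(0),q.max(0))
print(cast(c,[(206,49),(172,171)],.004))
E
```

```text
fb 190.0 213.0 14 [0.4542 0.0733 0.2478 0.0599 0.3307] [25 22] [133 192]
fb 190.0 213.0 22 [0.4542 0.0734 0.2469 0.0595 0.3308] [25 22] [133 192]
fb 190.0 213.0 30 [0.4544 0.0732 0.2463 0.0588 0.3303] [25 22] [132 192]
sb 192.0 205.0 14 [ 0.4251 -0.3139  0.1858  0.0595  0.0419] [316  69] [357 191]
sb 192.0 205.0 22 [ 0.4252 -0.315   0.1858  0.059   0.0539] [317  69] [357 191]
sb 192.0 205.0 30 [ 0.4254 -0.3145  0.1847  0.0588  0.0497] [317  70] [357 191]
fork 190.0 156.0 14 [ 0.4521 -0.0749  0.1878  0.0247 -0.3608] [161  50] [204 172]
fork 190.0 156.0 22 [ 0.4497 -0.0741  0.1816  0.0239 -0.3579] [161  54] [203 171]
fork 190.0 156.0 30 [ 0.4483 -0.0774  0.1807  0.0237 -0.2986] [162  55] [201 171]
[[ 0.5453275  -0.11808094  0.004     ]
 [ 0.36399629 -0.05692336  0.004     ]]
```

```bash
cat >> h.py <<'E'
def to(x,y,z,yaw=None):
    s=sense();e=s["eef_pos"];print("at",np.round(e,4),np.round(s["tcp_rot"],3),"-> tool shift",tool(np.array([x,y,z])-e),"rz",None if yaw is None else round(-(yaw-s["tcp_rot"][2]),3))
E
python3 -m handwheel '[[[0.025, -0.03, 0], [0, 0, 0.12]], [[0.05, -0.06, 0.01], [0, 0, 0.24]], [[0.05, -0.098, 0.03], [0, 0, 0.335]], [[0.05, -0.098, 0.07], [0, 0, 0.335]], [[0.05, -0.098, 0.11], [0, 0, 0.335]]]' 0.06
python3 -m handwheel '[[[0, 0, 0.03], [0, 0, 0]], [[0, 0, 0.06], [0, 0, 0]], [[0, 0, 0.06], [0, 0, 0]]]'
python3 - <<'E'
from h import *
to(.4545,-.0875,.006,-.325)
c=read_camera("wrist");cv2.imwrite("pics/w2.png",c["pixels"])
E
```

```text
t: 2.07
eef_pos: [0.4556, -0.0943, 0.215]
tcp_rot: [-3.14, -0.006, -0.331]
contact_force: [0.0, 0.2, -0.5]
opening: 0.0644
grasp_force: 0.0
t: 2.32
eef_pos: [0.4485, -0.0972, 0.1499]
tcp_rot: [3.139, 0.012, -0.336]
contact_force: [0.3, 0.6, 0.5]
opening: 0.0599
grasp_force: 0.0
at [ 0.4485 -0.0972  0.1499] [ 3.139  0.012 -0.336] -> tool shift [ 0.0042 -0.0116  0.1438] rz -0.011
```

View pics/w2.png

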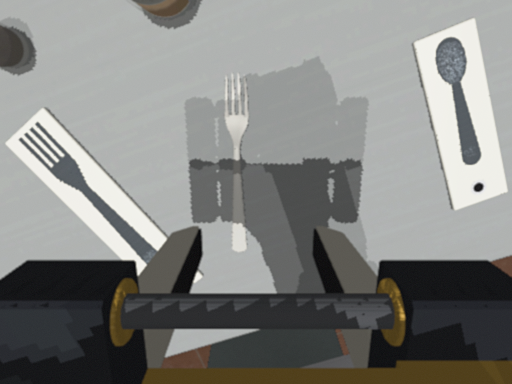

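The fork now lies upright in view, tines at (236,74) and handle end at (239,250).

```bash
python3 - <<'E'
from h import *
c=read_camera("wrist");P=cast(c,[(236,74),(239,250)],.004);print(P,P.mean(0),np.linalg.norm(P[0]-P[1]),np.arctan2(*(P[0]-P[1])[[1,0]]))
to(*P.mean(0)[:2],.005,np.arctan2(*(P[0]-P[1])[[1,0]]))
E
```

```text
[[ 0.54870423 -0.1096051   0.004     ]
 [ 0.36684681 -0.0459741   0.004     ]] [ 0.45777552 -0.0777896   0.004     ] 0.19266817470355668 -0.33658126852495157
at [ 0.453  -0.0975  0.1547] [ 3.141e+00  2.000e-03 -3.360e-01] -> tool shift [-0.0018 -0.0203  0.1497] rz 0.001
```

```bash
python3 -m handwheel '[[[0, -0.02, 0.03], [0, 0, 0]], [[-0.002, -0.02, 0.07], [0, 0, 0]], [[-0.002, -0.02, 0.105], [0, 0, 0]], [[-0.002, -0.02, 0.13], [0, 0, 0]], [[-0.002, -0.02, 0.13], [0, 0, 0]]]'
python3 -m handwheel '[[[0, 0, 0], [0, 0, 0]], [[0, 0, 0.01], [0, 0, 0]], [[0, 0, 0.018], [0, 0, 0]], [[0, 0, 0.018], [0, 0, 0]], [[0, 0, 0.018], [0, 0, 0]]]'
python3 - <<'E'
from h import *
to(.4578,-.0778,.005,-.336)
E
```

```text
t: 2.83
eef_pos: [0.4569, -0.0771, 0.0229]
tcp_rot: [3.14, 0.004, -0.334]
contact_force: [-0.0, 0.3, -0.2]
opening: 0.0596
grasp_force: 0.0
t: 3.25
eef_pos: [0.459, -0.0768, 0.0082]
tcp_rot: [-3.141, -0.003, -0.334]
contact_force: [0.7, 0.4, -0.2]
opening: 0.0598
grasp_force: 0.0
at [ 0.459  -0.0768  0.0082] [-3.141e+00 -3.000e-03 -3.340e-01] -> tool shift [-0.0008  0.0013  0.0032] rz 0.002
```

```bash
python3 -m handwheel '[[[-0.001, 0.001, 0.002], [0, 0, 0]], [[-0.001, 0.001, 0.002], [0, 0, 0]], [[-0.001, 0.001, 0.002], [0, 0, 0]], [[-0.001, 0.001, 0.002], [0, 0, 0]], [[-0.001, 0.001, 0.002], [0, 0, 0]]]' 0.0 20
python3 -m handwheel '[[[0, 0, 0], [0, 0, 0]], [[0, 0, 0], [0, 0, 0]], [[0, 0, 0], [0, 0, 0]]]'
python3 -m handwheel '[[[0, 0, -0.03], [0, 0, 0]], [[0, 0, -0.06], [0, 0, 0]], [[0, 0, -0.06], [0, 0, 0]], [[0, 0, -0.06], [0, 0, 0]]]'
python3 - <<'E'
from h import *
to(.4712,.0791,.065,.331)
E
```

```text
t: 3.67
eef_pos: [0.4566, -0.0771, 0.0051]
tcp_rot: [-3.141, -0.0, -0.333]
contact_force: [0.3, 0.2, -0.9]
opening: 0.0314
grasp_force: 0.0
t: 3.92
eef_pos: [0.4565, -0.077, 0.0049]
tcp_rot: [-3.142, 0.0, -0.333]
contact_force: [-0.0, 0.4, 0.8]
opening: 0.0111
grasp_force: 0.0
t: 4.25
eef_pos: [0.4578, -0.0773, 0.0661]
tcp_rot: [-3.141, -0.004, -0.333]
contact_force: [-0.2, -0.6, 0.5]
opening: 0.0006
grasp_force: 0.0
at [ 0.4578 -0.0773  0.0661] [-3.141 -0.004 -0.333] -> tool shift [-0.0385 -0.1521  0.0011] rz -0.664
```

The fingers shut without the fork; I'll look again.

```bash
python3 - <<'E'
from h import *
a=read_camera("wrist")["pixels"];b=cv2.resize(read_camera("side")["pixels"][150:270,230:400],(512,361))
cv2.imwrite("pics/w3.png",np.vstack([a[:230],b]))
E
```

```text
(no output)
```

View pics/w3.png

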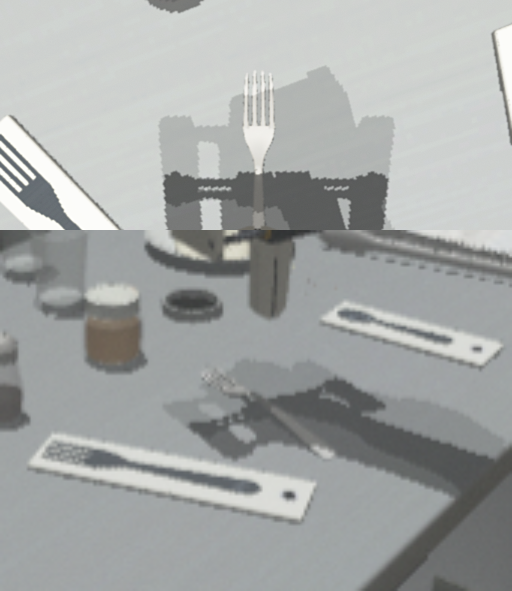

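The fork is still on the table, centred under the fingers (tines at (259,72)). The tips passed over it at z=5 mm, so I need to go lower.

```bash
python3 -m handwheel '[[[0, 0, 0], [0, 0, 0]], [[0, 0, 0], [0, 0, 0]], [[0, 0, 0.02], [0, 0, 0]], [[0, 0, 0.04], [0, 0, 0]], [[0, 0, 0.055], [0, 0, 0]]]' 0.06 20
python3 - <<'E'
from h import *
c=read_camera("wrist");print(cast(c,[(259,72)],.004) if 0 else sense()["eef_pos"])
E
python3 -m handwheel '[[[0, 0, 0.003], [0, 0, 0]], [[0, 0, 0.005], [0, 0, 0]], [[0, 0, 0.007], [0, 0, 0]], [[0, 0, 0.007], [0, 0, 0]]]'
python3 -m handwheel '[[[0, 0, 0.001], [0, 0, 0]], [[0, 0, 0.002], [0, 0, 0]], [[0, 0, 0.002], [0, 0, 0]]]'
```

```text
t: 4.77
eef_pos: [0.4557, -0.0769, 0.0082]
tcp_rot: [3.141, 0.002, -0.333]
contact_force: [0.2, -0.2, -0.6]
opening: 0.0294
grasp_force: 0.0
[ 0.4538163  -0.07659225  0.00611715]
t: 5.15
eef_pos: [0.4569, -0.0771, 0.0032]
tcp_rot: [-3.141, -0.001, -0.333]
contact_force: [0.3, 0.3, -0.6]
opening: 0.058
grasp_force: 0.0
t: 5.4
eef_pos: [0.4567, -0.0771, 0.0011]
tcp_rot: [-3.141, -0.001, -0.333]
contact_force: [0.6, -0.6, -0.5]
opening: 0.0597
grasp_force: 0.0
```

```bash
python3 -m handwheel '[[[0, 0, 0], [0, 0, 0]], [[0, 0, 0], [0, 0, 0]], [[0, 0, 0], [0, 0, 0]], [[0, 0, 0], [0, 0, 0]], [[0, 0, 0], [0, 0, 0]]]' 0.0 20
python3 -m handwheel '[[[0, 0, 0], [0, 0, 0]], [[0, 0, 0], [0, 0, 0]], [[0, 0, 0], [0, 0, 0]], [[0, 0, 0], [0, 0, 0]], [[0, 0, 0], [0, 0, 0]]]'
```

```text
t: 5.82
eef_pos: [0.4566, -0.077, 0.0009]
tcp_rot: [-3.141, -0.0, -0.333]
contact_force: [0.4, -0.9, 0.4]
opening: 0.0311
grasp_force: 0.0
t: 6.23
eef_pos: [0.4565, -0.077, 0.0009]
tcp_rot: [-3.142, 0.0, -0.333]
contact_force: [-0.0, 0.3, 0.5]
opening: 0.0015
grasp_force: 0.0
```

```bash
python3 - <<'E'
from h import *
def crop(n,x0,y0,x1,y1):
    return cv2.resize(read_camera(n)["pixels"][y0:y1,x0:x1],(400,400*(y1-y0)//(x1-x0)),interpolation=2)
for n in("side","scene"):
    c=read_camera(n);X=c["R"]@[.4565,-.077,.001]+c["t"];u=c["intrinsics"]@X;print(n,u[:2]/u[2])
a=crop("side",270,170,370,250);b=crop("scene",270,170,370,250)
cv2.imwrite("pics/w4.png",np.hstack([a,b]))
E
```

```text
side [316.91148477 208.80705594]
scene [317.79711727 218.063388  ]
```

View pics/w4.png

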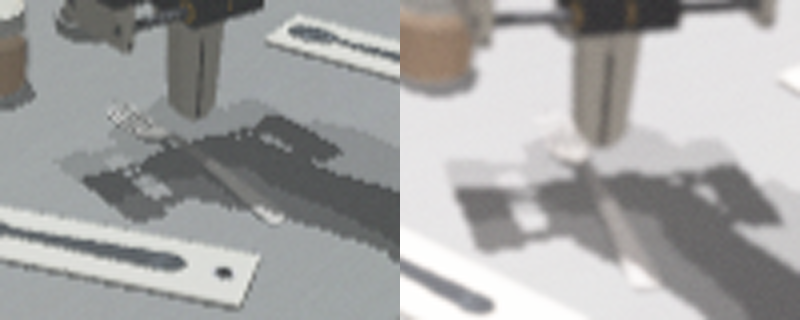

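Both views show the shut fingertips clearly above the table: tip at about (317.5,199.5) in side and (320,206) in scene, against expected projections (317,209) and (318,218). I'll triangulate the real tip.

```bash
python3 - <<'E'
from h import *
a,b=read_camera("side"),read_camera("scene")
M=[c["intrinsics"]@np.c_[c["R"],c["t"]] for c in(a,b)]
X=cv2.triangulatePoints(M[0],M[1],np.array([[317.5],[199.5]]),np.array([[320.],[206.]]));print((X[:3]/X[3]).T)
for c,(u,v) in((a,(317,195)),(b,(320,200))):
    D=c["depth"][v-2:v+3,u-2:u+3];d=np.median(D);K=c["intrinsics"]
    x=np.array([(u-K[0,2])/K[0,0],(v-K[1,2])/K[1,1],1])*d;print(d,c["R"].T@(x-c["t"]))
print(sense()["eef_pos"],sense()["joints"])
c=read_camera("wrist");D=c["depth"]; 
for u,v in((300,60),(200,60),(259,100)):
    d=D[v,u];K=c["intrinsics"];x=np.array([(u-K[0,2])/K[0,0],(v-K[1,2])/K[1,1],1])*d;print("w",d,c["R"].T@(x-c["t"]))
E
```

```text
[[ 0.46062765 -0.08377438  0.02913442]]
1.1231254 [ 0.44999961 -0.06341193  0.05381034]
0.9180511 [ 0.44866132 -0.07217974  0.05655569]
[ 0.4565319  -0.07707651  0.00088714] [ 0.17640335  0.62718927 -0.08250649  2.12803622  0.1272236   0.39081291
 -1.91214378]
w 0.19064072 [ 0.53919302 -0.13158471 -0.00069221]
w 0.19087872 [ 0.55803666 -0.07734092 -0.00098243]
w 0.1958418 [ 5.25982779e-01 -1.02130751e-01  1.70416117e-04]
```

Triangulation puts the tips about 28 mm above where the TCP reading says. I'll open and descend in small guarded steps, watching the force.

```bash
python3 -m handwheel '[[[0, 0, 0], [0, 0, 0]], [[0, 0, 0], [0, 0, 0]], [[0, 0, 0], [0, 0, 0]], [[0, 0, 0], [0, 0, 0]], [[0, 0, 0], [0, 0, 0]]]' 0.06 20
python3 -m handwheel '[[[0, 0, 0.001], [0, 0, 0]], [[0, 0, 0.002], [0, 0, 0]], [[0, 0, 0.003], [0, 0, 0]], [[0, 0, 0.003], [0, 0, 0]]]'
python3 - <<'E'
from h import *
b=read_camera("scene")["pixels"][170:250,270:370];a=read_camera("side")["pixels"][170:250,270:370]
cv2.imwrite("pics/w5.png",np.hstack([cv2.resize(x,(400,320),interpolation=2) for x in(a,b)]));print(sense()["contact_force"],sense()["wrist_torque"],sense()["eef_pos"],sense()["tau"])
E
```

```text
t: 7.0
eef_pos: [0.4565, -0.0771, 0.0009]
tcp_rot: [-3.142, 0.0, -0.333]
contact_force: [-0.4, 0.2, -0.1]
opening: 0.0291
grasp_force: 0.0
t: 7.33
eef_pos: [0.4563, -0.077, -0.0024]
tcp_rot: [3.142, 0.001, -0.333]
contact_force: [0.2, 1.2, 0.8]
opening: 0.056
grasp_force: 0.0
[-0.38082225  0.52466489  0.13444203] [ 0.01224289  0.03062071 -0.00840845] [ 0.45644521 -0.07703711 -0.00220743] [-3.02065564e-03 -3.69378912e+01 -3.58497715e-01 -6.96059838e+00
  8.80168634e-03 -7.81037752e-02 -5.85656494e-05]
```

View pics/w5.png

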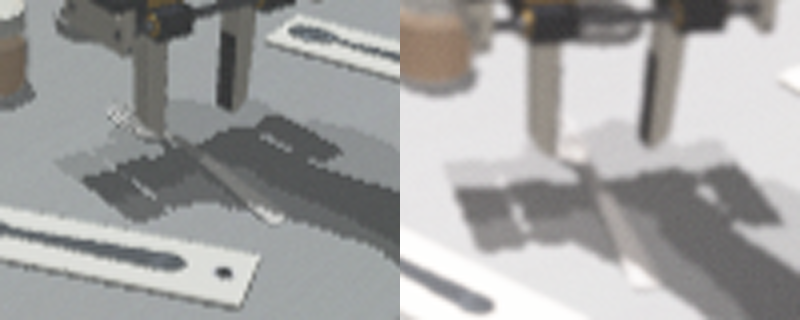

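The reading is below the table yet nothing touches, and the tips at crop (150,135) and (230,108) are still about 25 mm up. So the tool readings are offset by roughly 28 mm. I'll carry on down, guarded.

```bash
python3 -m handwheel '[[[0, 0, 0.004], [0, 0, 0]], [[0, 0, 0.008], [0, 0, 0]], [[0, 0, 0.012], [0, 0, 0]], [[0, 0, 0.012], [0, 0, 0]]]'
python3 -m handwheel '[[[0, 0, 0.003], [0, 0, 0]], [[0, 0, 0.005], [0, 0, 0]], [[0, 0, 0.006], [0, 0, 0]], [[0, 0, 0.006], [0, 0, 0]]]'
python3 - <<'E'
from h import *
b=read_camera("scene")["pixels"][170:250,270:370];a=read_camera("side")["pixels"][170:250,270:370]
cv2.imwrite("pics/w6.png",np.hstack([cv2.resize(x,(400,320),interpolation=2) for x in(a,b)]));print(sense()["contact_force"])
E
```

```text
t: 7.77
eef_pos: [0.4559, -0.0769, -0.015]
tcp_rot: [3.141, 0.002, -0.333]
contact_force: [-1.1, 0.1, -0.3]
opening: 0.06
grasp_force: 0.0
t: 8.1
eef_pos: [0.4564, -0.077, -0.0203]
tcp_rot: [3.142, 0.0, -0.333]
contact_force: [-0.6, -0.6, -0.2]
opening: 0.0602
grasp_force: 0.0
[-0.08650268  0.09028875 -0.00818495]
```

View pics/w6.png

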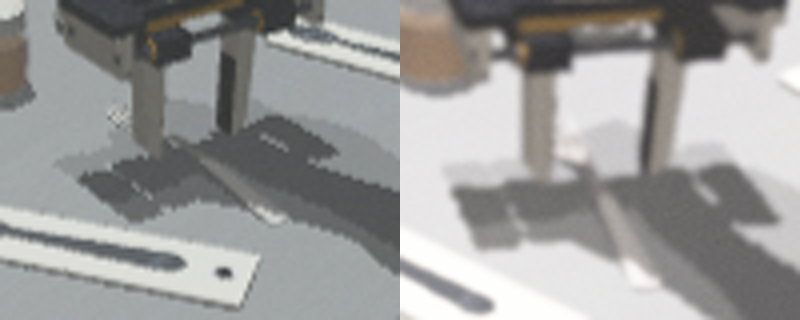

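Tips now at crop (150,155)/(232,133), about 8 mm above the table. I'll step down to first contact.

```bash
python3 -m handwheel '[[[0, 0, 0.002], [0, 0, 0]], [[0, 0, 0.004], [0, 0, 0]], [[0, 0, 0.004], [0, 0, 0]]]' | grep -E "eef|contact"
python3 -m handwheel '[[[0, 0, 0.001], [0, 0, 0]], [[0, 0, 0.002], [0, 0, 0]], [[0, 0, 0.002], [0, 0, 0]]]'| grep -E "eef|contact"
python3 -m handwheel '[[[0, 0, 0.001], [0, 0, 0]], [[0, 0, 0.001], [0, 0, 0]], [[0, 0, 0.001], [0, 0, 0]]]'| grep -E "eef|contact"
```

```text
eef_pos: [0.4563, -0.077, -0.0244]
contact_force: [0.7, 0.8, 0.0]
eef_pos: [0.4564, -0.077, -0.0263]
contact_force: [0.9, 0.4, 0.8]
eef_pos: [0.4565, -0.077, -0.0271]
contact_force: [-0.8, 0.0, 0.2]
```

```bash
python3 -m handwheel '[[[0, 0, 0.001], [0, 0, 0]], [[0, 0, 0.001], [0, 0, 0]], [[0, 0, 0.001], [0, 0, 0]]]'| grep -E "eef|contact"
python3 -m handwheel '[[[0, 0, 0], [0, 0, 0]], [[0, 0, 0], [0, 0, 0]], [[0, 0, 0], [0, 0, 0]], [[0, 0, 0], [0, 0, 0]], [[0, 0, 0], [0, 0, 0]]]' 0.0 20
python3 -m handwheel '[[[0, 0, 0], [0, 0, 0]], [[0, 0, 0], [0, 0, 0]], [[0, 0, 0], [0, 0, 0]]]'
```

```text
eef_pos: [0.4565, -0.0771, -0.0281]
contact_force: [-0.9, 0.8, -0.4]
t: 9.62
eef_pos: [0.4565, -0.0771, -0.0281]
tcp_rot: [-3.142, -0.0, -0.333]
contact_force: [0.3, 0.4, 0.4]
opening: 0.0309
grasp_force: 0.0
t: 9.87
eef_pos: [0.4565, -0.0771, -0.0281]
tcp_rot: [3.142, 0.0, -0.333]
contact_force: [0.0, -0.9, 3.0]
opening: 0.0115
grasp_force: 16.1
```

```bash
python3 -m handwheel '[[[0, 0, 0], [0, 0, 0]], [[0, 0, 0], [0, 0, 0]], [[0, 0, 0], [0, 0, 0]]]' | tail -2
python3 -m handwheel '[[[0, 0, -0.02], [0, 0, 0]], [[0, 0, -0.04], [0, 0, 0]], [[0, 0, -0.05], [0, 0, 0]], [[0, 0, -0.05], [0, 0, 0]]]'
python3 - <<'E'
from h import *
b=read_camera("wrist")["pixels"][:240];a=read_camera("side")["pixels"][150:270,230:400]
cv2.imwrite("pics/w7.png",np.vstack([b,cv2.resize(a,(512,360),interpolation=2)]))
to(.4712,.0791,.025,.331)
E
```

```text
opening: 0.0109
grasp_force: 16.2
t: 10.45
eef_pos: [0.4582, -0.0772, 0.0235]
tcp_rot: [-3.141, -0.004, -0.333]
contact_force: [-0.1, 0.1, 0.7]
opening: 0.0004
grasp_force: 0.0
at [ 0.4566 -0.0771  0.0218] [-3.141 -0.    -0.333] -> tool shift [-0.0373 -0.1524 -0.0032] rz -0.664
```

View pics/w7.png

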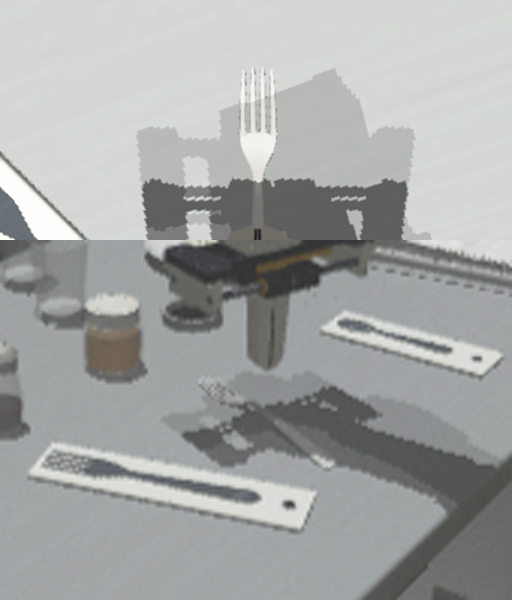

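The fork slipped out of a shallow grip and still lies in place (tines at (258,68) in the wrist view). The tips need to be lower, so I'll open and step down until the table is felt.

```bash
python3 -m handwheel '[[[0, 0, 0], [0, 0, 0]], [[0, 0, 0], [0, 0, 0]], [[0, 0, 0], [0, 0, 0]], [[0, 0, 0], [0, 0, 0]], [[0, 0, 0], [0, 0, 0]]]' 0.06 20 | grep open
python3 -m handwheel '[[[0, 0, 0], [0, 0, 0]], [[0, 0, 0.015], [0, 0, 0]], [[0, 0, 0.03], [0, 0, 0]], [[0, 0, 0.045], [0, 0, 0]], [[0, 0, 0.05], [0, 0, 0]]]' | grep -E "eef|contact|open"
for i in 1; do python3 -m handwheel '[[[0, 0, 0], [0, 0, 0]], [[0, 0, 0.001], [0, 0, 0]], [[0, 0, 0.002], [0, 0, 0]], [[0, 0, 0.002], [0, 0, 0]]]' | grep -E "eef|contact"
python3 -m handwheel '[[[0, 0, 0.001], [0, 0, 0]], [[0, 0, 0.002], [0, 0, 0]], [[0, 0, 0.002], [0, 0, 0]]]' | grep -E "eef|contact"; done
```

```text
opening: 0.0292
eef_pos: [0.4555, -0.0769, -0.0296]
contact_force: [0.4, 0.1, -0.3]
opening: 0.0586
eef_pos: [0.457, -0.0771, -0.0296]
contact_force: [0.4, -0.4, -0.2]
eef_pos: [0.4566, -0.0771, -0.032]
contact_force: [-0.0, -0.0, -1.4]
```

```bash
python3 -m handwheel '[[[0, 0, 0.001], [0, 0, 0]], [[0, 0, 0.001], [0, 0, 0]], [[0, 0, 0.001], [0, 0, 0]]]' | grep -E "eef|contact"
python3 -m handwheel '[[[0, 0, 0.001], [0, 0, 0]], [[0, 0, 0.001], [0, 0, 0]], [[0, 0, 0.001], [0, 0, 0]]]' | grep -E "eef|contact"
```

```text
eef_pos: [0.4565, -0.0771, -0.0331]
contact_force: [-0.6, 1.1, -0.3]
eef_pos: [0.4565, -0.077, -0.0342]
contact_force: [-0.8, -0.2, -0.2]
```

```bash
python3 -m handwheel '[[[0, 0, 0.001], [0, 0, 0]], [[0, 0, 0.001], [0, 0, 0]], [[0, 0, 0.001], [0, 0, 0]]]' | grep -E "eef|contact"
python3 -m handwheel '[[[0, 0, 0.001], [0, 0, 0]], [[0, 0, 0.001], [0, 0, 0]], [[0, 0, 0.001], [0, 0, 0]]]' | grep -E "eef|contact"
python3 - <<'E'
from h import *
c=read_camera("wrist");K=c["intrinsics"];D=c["depth"]
for u,v in((330,40),(180,40)):
    d=np.median(D[v-2:v+3,u-2:u+3]);x=np.array([(u-K[0,2])/K[0,0],(v-K[1,2])/K[1,1],1])*d;print("w",d,c["R"].T@(x-c["t"]))
print(-c["R"].T@c["t"])
E
```

```text
eef_pos: [0.4565, -0.077, -0.0352]
contact_force: [0.2, 0.2, 0.1]
eef_pos: [0.4565, -0.0771, -0.0362]
contact_force: [-0.1, 0.3, 0.0]
w 0.15354137 [ 0.54088502 -0.14175605 -0.00060013]
w 0.15373611 [ 0.56364948 -0.07622866 -0.00085676]
[ 0.52826604 -0.10159986  0.16611707]
```

```bash
python3 -m handwheel '[[[0, 0, 0.001], [0, 0, 0]], [[0, 0, 0.001], [0, 0, 0]], [[0, 0, 0.001], [0, 0, 0]], [[0, 0, 0.001], [0, 0, 0]], [[0, 0, 0.001], [0, 0, 0]]]' 0.0 20| grep -E "eef|contact|open|grasp"
python3 -m handwheel '[[[0, 0, 0], [0, 0, 0]], [[0, 0, 0], [0, 0, 0]], [[0, 0, 0], [0, 0, 0]], [[0, 0, 0], [0, 0, 0]]]'| grep -E "eef|contact|open|grasp"
```

```text
eef_pos: [0.4571, -0.0773, -0.0367]
contact_force: [-0.9, -0.9, 6.4]
opening: 0.0315
grasp_force: 2.7
eef_pos: [0.4571, -0.0773, -0.0367]
contact_force: [-1.5, -0.4, 5.9]
opening: 0.0219
grasp_force: 20.6
```

Felt the table at a reading of -0.0367, and the grip now reads 22 mm at 20 N. So the tips are at reading z + 0.0365. Lift and check.

```bash
python3 -m handwheel '[[[0, 0, -0.02], [0, 0, 0]], [[0, 0, -0.04], [0, 0, 0]], [[0, 0, -0.06], [0, 0, 0]], [[0, 0, -0.06], [0, 0, 0]], [[0, 0, -0.06], [0, 0, 0]]]'| grep -E "eef|open|grasp"
python3 - <<'E'
from h import *
to(.4712,.0791,.02,.331)
E
```

```text
eef_pos: [0.457, -0.0771, 0.0234]
opening: 0.0216
grasp_force: 20.0
at [ 0.457  -0.0771  0.0234] [-3.141e+00 -2.000e-03 -3.330e-01] -> tool shift [-0.0377 -0.1523  0.0034] rz -0.664
```

```bash
python3 -m handwheel '[[[-0.005, -0.03, 0], [0, 0, -0.12]], [[-0.015, -0.06, 0], [0, 0, -0.24]], [[-0.022, -0.09, 0], [0, 0, -0.36]], [[-0.03, -0.12, 0], [0, 0, -0.48]], [[-0.038, -0.152, 0], [0, 0, -0.6]]]'| grep -E "eef|rot|open|grasp"
python3 -m handwheel '[[[0, 0, 0], [0, 0, -0.064]], [[0, 0, 0], [0, 0, -0.064]], [[0, 0, 0], [0, 0, -0.064]]]'| grep -E "eef|rot|open|grasp"
python3 - <<'E'
from h import *
to(.4712,.0791,-.029,.331)
c=read_camera("wrist");cv2.imwrite("pics/w8.png",c["pixels"][:330])
E
```

```text
eef_pos: [0.4691, 0.0798, 0.0215]
tcp_rot: [-3.142, 0.003, 0.272]
opening: 0.0219
grasp_force: 20.0
eef_pos: [0.4691, 0.0783, 0.0217]
tcp_rot: [-3.141, 0.003, 0.329]
opening: 0.0219
grasp_force: 20.0
at [0.4691 0.0783 0.0217] [-3.141e+00  3.000e-03  3.290e-01] -> tool shift [ 0.0024 -0.0001  0.0507] rz -0.002
```

View pics/w8.png

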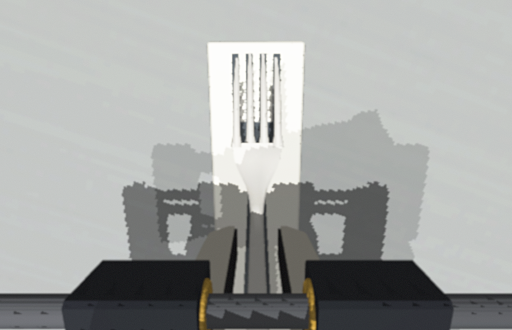

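The held fork is lined up squarely over its outline (tines at (257,58), board edges at columns 208 and 304). Lower and release.

```bash
python3 -m handwheel '[[[0.002, 0, 0.02], [0, 0, 0]], [[0.002, 0, 0.035], [0, 0, 0]], [[0.002, 0, 0.045], [0, 0, 0]], [[0.002, 0, 0.05], [0, 0, 0]], [[0.002, 0, 0.05], [0, 0, 0]]]'| grep -E "eef|contact"
python3 -m handwheel '[[[0, 0, 0], [0, 0, 0]], [[0, 0, 0.001], [0, 0, 0]], [[0, 0, 0.001], [0, 0, 0]]]'| grep -E "eef|rot|contact|open|grasp"
```

```text
eef_pos: [0.4713, 0.0785, -0.0282]
contact_force: [-0.2, 0.5, -0.8]
eef_pos: [0.4727, 0.0797, -0.0276]
tcp_rot: [3.141, -0.001, 0.33]
contact_force: [0.7, 0.4, -0.5]
opening: 0.0218
grasp_force: 20.0
```

```bash
python3 -m handwheel '[[[0, 0, 0.001], [0, 0, 0]], [[0, 0, 0.001], [0, 0, 0]], [[0, 0, 0.001], [0, 0, 0]]]'| grep -E "eef|contact"
python3 -m handwheel '[[[0, 0, 0.001], [0, 0, 0]], [[0, 0, 0.001], [0, 0, 0]], [[0, 0, 0.001], [0, 0, 0]]]'| grep -E "eef|contact"
python3 -m handwheel '[[[0, 0, 0], [0, 0, 0]], [[0, 0, 0], [0, 0, 0]], [[0, 0, 0], [0, 0, 0]], [[0, 0, 0], [0, 0, 0]], [[0, 0, 0], [0, 0, 0]]]' 0.07| grep -E "eef|open"
python3 -m handwheel '[[[0, 0, -0.03], [0, 0, 0]], [[0, 0, -0.065], [0, 0, 0]], [[0, 0, -0.105], [0, 0, 0]], [[0, 0, -0.145], [0, 0, 0]], [[0, 0, -0.185], [0, 0, 0]]]'| grep -E "eef|open"
python3 - <<'E'
from h import *
c=read_camera("wrist");v=cv2.cvtColor(c["pixels"],cv2.COLOR_BGR2HSV)[...,2]
cv2.imwrite("pics/w9.png",c["pixels"][:300])
to(.44,.307,.15,0)
E
```

```text
eef_pos: [0.4723, 0.0797, -0.0289]
contact_force: [0.3, 0.2, -0.7]
eef_pos: [0.4722, 0.0797, -0.0301]
contact_force: [-0.2, -0.5, 0.4]
eef_pos: [0.4722, 0.0797, -0.0301]
opening: 0.0505
eef_pos: [0.4715, 0.0795, 0.1568]
opening: 0.0698
at [0.4772 0.0812 0.1641] [ 3.139 -0.015  0.331] -> tool shift [ 0.038  -0.2257  0.0142] rz 0.331
```

View pics/w9.png

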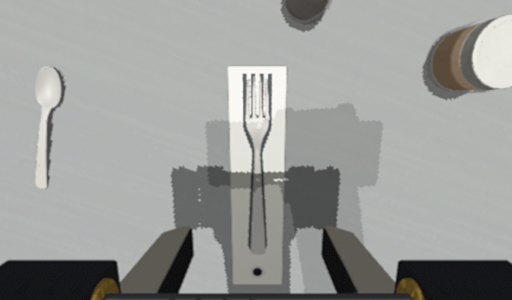

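The fork lies over its outline, let go. The spoon is at left: bowl top (48,66), handle end (42,188). I'll move over the spoon and measure by mask.

```bash
python3 -m handwheel '[[[0.01, -0.04, 0], [0, 0, 0.1]], [[0.02, -0.08, 0], [0, 0, 0.2]], [[0.03, -0.12, 0], [0, 0, 0.3]], [[0.035, -0.16, 0], [0, 0, 0.331]], [[0.038, -0.2, 0], [0, 0, 0.331]]]'| grep -E "eef|rot"
python3 -m handwheel '[[[0, -0.02, 0], [0, 0, 0]], [[0, -0.02, 0], [0, 0, 0]], [[0, -0.02, 0], [0, 0, 0]], [[0, -0.02, 0], [0, 0, 0]]]'| grep -E "eef|rot"
cat >> h.py <<'E'
def bright(c,z,lmin,lmax,d=14):
    v=cv2.cvtColor(c["pixels"],cv2.COLOR_BGR2HSV)[...,2].astype(int);v[230:]=0
    bg=cv2.medianBlur(v.astype(np.uint8),91)
    m=((v-bg)>d).astype(np.uint8);cs,_=cv2.findContours(m,0,1)
    for q in cs:
        if cv2.contourArea(q)>150:
            r=rect(cast(c,q[:,0],z))
            if lmin<r[2]<lmax: print(r,"px",q[:,0].min(0),q[:,0].max(0),"area centroid",cast(c,q[:,0][[0]],z).round(3) is None)
E
python3 - <<'E'
from h import *
c=read_camera("wrist");bright(c,.003,.1,.16);bright(c,.003,.1,.16,22)
E
```

```text
eef_pos: [0.443, 0.2829, 0.1548]
tcp_rot: [-3.142, -0.001, -0.002]
eef_pos: [0.4434, 0.2995, 0.1544]
tcp_rot: [3.14, 0.0, -0.002]
[0.391  0.213  0.1386 0.036  1.5674] px [272 199] [393 229] area centroid False
[0.3991 0.435  0.1066 0.0509 1.565 ] px [ 86 186] [184 229] area centroid False
[0.391  0.2119 0.1363 0.036  1.5674] px [274 199] [393 229] area centroid False
[0.3991 0.4349 0.1062 0.0509 1.5653] px [ 86 186] [184 229] area centroid False
```

```bash
python3 - <<'E'
from h import *
c=read_camera("wrist");s=sense()
T=np.eye(4);T[:3,:3]=Ro.from_euler("xyz",s["tcp_rot"]).as_matrix();T[:3,3]=s["eef_pos"]
C=np.eye(4);C[:3,:3]=c["R"];C[:3,3]=c["t"];X=C@T   # tool->cam
for pos,rot in(([.4772,.0812,.1641],[3.139,-.015,.331]),([.4715,.0795,.1568],[3.141,0,.331])):
    U=np.eye(4);U[:3,:3]=Ro.from_euler("xyz",rot).as_matrix();U[:3,3]=pos
    E=X@np.linalg.inv(U);d=dict(c,R=E[:3,:3],t=E[:3,3])
    print("board head edge",cast(d,[(257,67)],.006),"expect",.4542+.124*np.cos(.331),.0733+.124*np.sin(.331))
    P=cast(d,[(48,66),(42,188)],.003);print(P,P.mean(0),np.linalg.norm(P[0]-P[1]),np.arctan2(*(P[0]-P[1])[[1,0]]))
# current image: top-hat in centre
v=cv2.cvtColor(c["pixels"],cv2.COLOR_BGR2HSV)[...,2]
for r in range(40,240,12):
    print(r,v[r,215:300:4])
E
```

```text
board head edge [[0.57854975 0.11578398 0.006     ]] expect 0.5714690106140755 0.11359862466134357
[[0.50980676 0.31967277 0.003     ]
 [0.37806397 0.30391071 0.003     ]] [0.44393536 0.31179174 0.003     ] 0.13268235083610644 0.11907667238893087
board head edge [[0.5698172  0.11339067 0.006     ]] expect 0.5714690106140755 0.11359862466134357
[[0.50266552 0.31253961 0.003     ]
 [0.37306838 0.29820831 0.003     ]] [0.43786695 0.30537396 0.003     ] 0.1303871344185954 0.11013600692329137
40 [190 189 188 187 188 190 188 189 189 189 188 188 187 188 188 188 190 186
 187 186 187 187]
52 [188 187 189 189 189 190 188 189 189 189 188 187 189 187 188 189 189 189
 188 189 188 188]
64 [188 185 187 187 187 188 187 186 188 188 188 188 190 186 187 189 188 186
 188 188 188 187]
76 [190 190 190 188 188 188 189 189 188 188 188 188 188 187 189 188 188 188
 188 189 188 175]
88 [190 191 190 191 190 191 192 191 190 191 191 192 191 191 190 191 190 191
 191 188 162 162]
100 [188 188 190 189 188 188 189 187 189 190 188 190 191 191 191 191 190 166
 164 163 163 164]
112 [162 162 164 165 161 162 163 163 167 1
[... 302 characters left out ...]
2 161 162 161 162
 161 162 161 161]
160 [161 161 161 161 161 160 161 160 187 225 159 160 161 159 160 161 159 160
 161 161 160 159]
172 [ 81  81  81  82  82  81  80  79  93 109  83  83  83  82  82  85  82  83
  84  81  80  81]
184 [108 108 109 108 107 109 108 107 113 143 116 110 108 109 108 108 109 109
 109 108 108 107]
196 [110 110 110 109 109 109 110 110 109 138 136 107 108 109 110 110 109 109
 110 109 110 109]
208 [110 108 109 109 109 110 109 110 109 128 135  94 109 109 109 109 110 109
 110 110 110 108]
220 [109 109 109 109 110 107 108 108 106 135 134 124 110 109 108 108 108 109
 109 109 108 108]
232 [189 189 190 188 107 109 109 109 109 108 110 110 109 109 110 109 110 110
 110 109 109 110]
```

```bash
python3 - <<'E'
from h import *
c=read_camera("wrist");v=cv2.cvtColor(c["pixels"],cv2.COLOR_BGR2HSV)[...,2].astype(int)
def run(r): 
    x=v[r,215:300];b=np.median(x);m=np.nonzero(x>b+12)[0]; return (215+m.min(),215+m.max()) if len(m) else None
print({r:run(r) for r in list(range(114,126,2))+list(range(216,234,2))})
P=cast(c,[(248.5,119),(256,227)],.003);print(P,P.mean(0),np.linalg.norm(P[0]-P[1]));to(*P.mean(0)[:2],-.03,np.arctan2(*(P[0]-P[1])[[1,0]]))
E
```

```text
{114: (np.int64(244), np.int64(251)), 116: (np.int64(241), np.int64(252)), 118: (np.int64(240), np.int64(254)), 120: (np.int64(239), np.int64(255)), 122: (np.int64(238), np.int64(256)), 124: (np.int64(238), np.int64(257)), 216: (np.int64(250), np.int64(258)), 218: (np.int64(250), np.int64(258)), 220: (np.int64(250), np.int64(259)), 222: (np.int64(250), np.int64(259)), 224: (np.int64(250), np.int64(259)), 226: (np.int64(250), np.int64(259)), 228: (np.int64(215), np.int64(259)), 230: (np.int64(215), np.int64(255)), 232: (np.int64(215), np.int64(228))}
[[0.49708888 0.30750514 0.003     ]
 [0.37615576 0.30029037 0.003     ]] [0.43662232 0.30389775 0.003     ] 0.12114813983469032
at [0.4439 0.2991 0.1548] [ 3.14e+00 -0.00e+00 -3.00e-03] -> tool shift [-0.0073 -0.005   0.1847] rz -0.063
```

```bash
python3 -m handwheel '[[[-0.0055, -0.005, 0.03], [0, 0, -0.06]], [[-0.0055, -0.005, 0.07], [0, 0, -0.06]], [[-0.0055, -0.005, 0.11], [0, 0, -0.06]], [[-0.0055, -0.005, 0.14], [0, 0, -0.06]], [[-0.0055, -0.005, 0.16], [0, 0, -0.06]]]' 0.06| grep -E "eef|rot|open"
python3 -m handwheel '[[[0, 0, 0], [0, 0, 0]], [[0, 0, 0.01], [0, 0, 0]], [[0, 0, 0.018], [0, 0, 0]], [[0, 0, 0.023], [0, 0, 0]], [[0, 0, 0.023], [0, 0, 0]]]' | grep -E "eef|contact"
python3 - <<'E'
from h import *
to(.4383,.304,-.0362,.06)
E
```

```text
eef_pos: [0.4369, 0.3034, -0.0079]
tcp_rot: [3.139, 0.003, 0.058]
opening: 0.06
eef_pos: [0.4379, 0.306, -0.0281]
contact_force: [-0.2, 0.4, -0.4]
at [ 0.4379  0.306  -0.0281] [-3.142 -0.     0.059] -> tool shift [0.0003 0.002  0.0081] rz -0.001
```

```bash
python3 -m handwheel '[[[0, 0.002, 0.002], [0, 0, 0]], [[0, 0.002, 0.004], [0, 0, 0]], [[0, 0.002, 0.006], [0, 0, 0]], [[0, 0.002, 0.006], [0, 0, 0]]]' | grep -E "eef|contact"
python3 -m handwheel '[[[0, 0, 0.001], [0, 0, 0]], [[0, 0, 0.001], [0, 0, 0]], [[0, 0, 0.001], [0, 0, 0]]]' | grep -E "eef|contact"
python3 -m handwheel '[[[0, 0, 0.001], [0, 0, 0]], [[0, 0, 0.001], [0, 0, 0]], [[0, 0, 0.001], [0, 0, 0]]]' | grep -E "eef|contact"
```

```text
eef_pos: [0.4379, 0.3041, -0.0341]
contact_force: [-0.1, 0.5, -0.7]
eef_pos: [0.4379, 0.3043, -0.035]
contact_force: [-1.2, 0.8, -0.5]
eef_pos: [0.4378, 0.3042, -0.0361]
contact_force: [0.1, -0.1, -0.5]
```

```bash
python3 -m handwheel '[[[0, 0, 0.001], [0, 0, 0]], [[0, 0, 0.001], [0, 0, 0]], [[0, 0, 0.001], [0, 0, 0]], [[0, 0, 0.001], [0, 0, 0]], [[0, 0, 0.001], [0, 0, 0]]]' 0.0 20| grep -E "eef|contact|open|grasp"
python3 -m handwheel '[[[0, 0, 0], [0, 0, 0]], [[0, 0, 0], [0, 0, 0]], [[0, 0, 0], [0, 0, 0]], [[0, 0, 0], [0, 0, 0]], [[0, 0, 0], [0, 0, 0]]]'| grep -E "eef|contact|open|grasp"
python3 -m handwheel '[[[0, 0, -0.03], [0, 0, 0]], [[0, 0, -0.06], [0, 0, 0]], [[0, 0, -0.08], [0, 0, 0]], [[0, 0, -0.08], [0, 0, 0]], [[0, 0, -0.08], [0, 0, 0]]]'| grep -E "eef|open|grasp"
python3 - <<'E'
from h import *
to(.4425,-.313,.043,.045)
E
```

```text
eef_pos: [0.4383, 0.3043, -0.0366]
contact_force: [-0.0, 0.5, 5.8]
opening: 0.0312
grasp_force: 2.7
eef_pos: [0.4384, 0.3044, -0.0366]
contact_force: [0.6, -1.1, 5.8]
opening: 0.0196
grasp_force: 20.4
eef_pos: [0.4382, 0.3044, 0.0435]
opening: 0.0198
grasp_force: 20.0
at [0.4382 0.3044 0.0435] [-3.141e+00 -1.000e-03  6.000e-02] -> tool shift [-3.250e-02  6.166e-01 -2.000e-04] rz 0.015
```

```bash
python3 -m handwheel '[[[-0.002, 0.04, 0], [0, 0, 0]], [[-0.004, 0.08, 0], [0, 0, 0]], [[-0.006, 0.12, 0], [0, 0, 0]], [[-0.008, 0.16, 0], [0, 0, 0]], [[-0.01, 0.2, 0], [0, 0, 0]]]'| grep -E "eef|grasp"
python3 -m handwheel '[[[-0.002, 0.04, 0], [0, 0, 0]], [[-0.004, 0.08, 0], [0, 0, 0]], [[-0.006, 0.12, 0], [0, 0, 0]], [[-0.008, 0.16, 0], [0, 0, 0]], [[-0.01, 0.2, 0], [0, 0, 0]]]'| grep -E "eef|grasp"
python3 -m handwheel '[[[-0.002, 0.04, 0], [0, 0, 0]], [[-0.004, 0.08, 0], [0, 0, 0]], [[-0.006, 0.12, 0], [0, 0, 0]], [[-0.008, 0.16, 0], [0, 0, 0]], [[-0.01, 0.2, 0], [0, 0, 0]]]'| grep -E "eef|grasp"
python3 -m handwheel '[[[0, 0.01, 0], [0, 0, 0.01]], [[0, 0.015, 0], [0, 0, 0.02]], [[0, 0.015, 0], [0, 0, 0.02]], [[0, 0.015, 0], [0, 0, 0.02]]]'| grep -E "eef|grasp"
python3 - <<'E'
from h import *
to(.443,-.3125,-.0295,.04)
c=read_camera("wrist");cv2.imwrite("pics/w10.png",c["pixels"][:300])
E
```

```text
eef_pos: [0.4381, 0.1019, 0.0414]
grasp_force: 20.0
eef_pos: [0.4401, -0.0979, 0.0414]
grasp_force: 20.0
eef_pos: [0.442, -0.2979, 0.041]
grasp_force: 20.0
eef_pos: [0.4444, -0.3089, 0.042]
grasp_force: 20.0
at [ 0.4444 -0.3089  0.042 ] [-3.139e+00  1.000e-03  4.300e-02] -> tool shift [-0.0015  0.0038  0.0715] rz 0.003
```

View pics/w10.png

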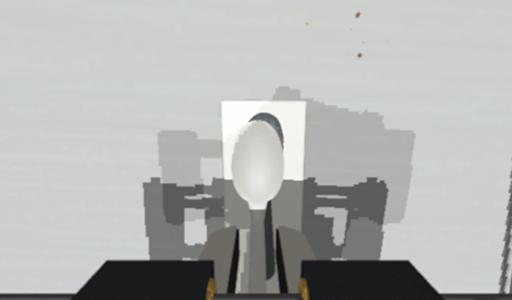

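The held spoon sits about 6 px left of the board centre (board columns 222–305, spoon at 257), which matches the computed 4 mm shift. Lower and release.

```bash
python3 -m handwheel '[[[-0.001, 0.004, 0.03], [0, 0, 0]], [[-0.001, 0.004, 0.05], [0, 0, 0]], [[-0.001, 0.004, 0.062], [0, 0, 0]], [[-0.001, 0.004, 0.068], [0, 0, 0]], [[-0.001, 0.004, 0.068], [0, 0, 0]]]'| grep -E "eef|contact"
python3 -m handwheel '[[[0, 0, 0], [0, 0, 0]], [[0, 0, 0.001], [0, 0, 0]], [[0, 0, 0.002], [0, 0, 0]], [[0, 0, 0.002], [0, 0, 0]]]'| grep -E "eef|rot|contact|grasp"
python3 - <<'E'
from h import *
to(.443,-.3125,-.0302,.04)
E
```

```text
eef_pos: [0.4435, -0.3129, -0.0262]
contact_force: [-0.5, 0.3, -0.1]
eef_pos: [0.4442, -0.3157, -0.0265]
tcp_rot: [3.141, -0.001, 0.04]
contact_force: [0.4, 0.0, -0.5]
grasp_force: 20.0
at [ 0.4442 -0.3157 -0.0265] [ 3.141e+00 -1.000e-03  4.000e-02] -> tool shift [-0.0011 -0.0033  0.0037] rz -0.0
```

```bash
python3 -m handwheel '[[[-0.001, -0.003, 0.001], [0, 0, 0]], [[-0.001, -0.003, 0.003], [0, 0, 0]], [[-0.001, -0.003, 0.0035], [0, 0, 0]], [[-0.001, -0.003, 0.0035], [0, 0, 0]]]'| grep -E "eef|contact"
python3 -m handwheel '[[[0, 0, 0], [0, 0, 0]], [[0, 0, 0], [0, 0, 0]], [[0, 0, 0], [0, 0, 0]], [[0, 0, 0], [0, 0, 0]], [[0, 0, 0], [0, 0, 0]]]' 0.07| grep -E "eef|open"
python3 -m handwheel '[[[0, 0, -0.03], [0, 0, 0]], [[0, 0, -0.07], [0, 0, 0]], [[0, 0, -0.11], [0, 0, 0]], [[0, 0, -0.15], [0, 0, 0]], [[0, 0, -0.19], [0, 0, 0]]]'| grep -E "eef|open"
python3 -m handwheel '[[[0.005, 0, -0.02], [0, 0, 0]], [[0.02, -0.03, -0.04], [0, 0, 0]], [[0.03, -0.065, -0.05], [0, 0, 0]], [[0.04, -0.1, -0.05], [0, 0, 0]], [[0.06, -0.13, -0.05], [0, 0, 0]]]' 0.093| grep -E "eef|open"
python3 -m handwheel '[[[0.01, -0.03, 0], [0, 0, 0.04]], [[0.03, -0.06, 0], [0, 0, 0.04]], [[0.05, -0.09, 0], [0, 0, 0.04]], [[0.05, -0.09, 0], [0, 0, 0.04]], [[0.05, -0.09, 0], [0, 0, 0.04]]]'| grep -E "eef|rot"
python3 - <<'E'
from h import *
c=read_camera("wrist");K=c["intrinsics"];D=c["depth"];vs,us=np.nonzero(D>0)
X=np.c_[(us-K[0,2])/K[0,0],(vs-K[1,2])/K[1,1],np.ones(len(us))]*D[vs,us][:,None];W=(X-c["t"])@c["R"]
W=W[(vs<210)]
for lo,hi in((.012,.03),(.03,.068),(.068,.08),(.08,.1)):
    Q=W[(W[:,2]>lo)&(W[:,2]<hi)]
    if len(Q): print(lo,len(Q),Q.min(0).round(3),Q.max(0).round(3),Q.mean(0).round(3))
print(sense()["eef_pos"])
np.save("W.npy",W)
E
```

```text
eef_pos: [0.4426, -0.3123, -0.0306]
contact_force: [0.9, 0.2, 1.7]
eef_pos: [0.4428, -0.3125, -0.0306]
opening: 0.0482
eef_pos: [0.4421, -0.3127, 0.1612]
opening: 0.07
eef_pos: [0.4966, -0.179, 0.2105]
opening: 0.0924
eef_pos: [0.5444, -0.0857, 0.2092]
tcp_rot: [-3.141, -0.0, 0.005]
0.012 2547 [ 0.484 -0.37   0.012] [0.721 0.212 0.03 ] [ 0.664 -0.254  0.016]
0.03 1005 [ 0.61  -0.105  0.03 ] [0.663 0.097 0.068] [0.637 0.046 0.048]
0.068 3075 [ 0.613 -0.101  0.068] [0.668 0.103 0.08 ] [ 0.641 -0.058  0.074]
0.08 885 [0.627 0.073 0.08 ] [0.657 0.102 0.09 ] [0.642 0.086 0.085]
[ 0.5436201  -0.08839532  0.20903323]
```

```bash
python3 - <<'E'
from h import *
W=np.load("W.npy")
j=W[(W[:,2]>.07)&(W[:,2]<.08)&(W[:,1]<0)];s=W[(W[:,2]>.07)&(W[:,1]>.05)]
for n,Q in(("jar",j),("shk",s)): print(n,cv2.minEnclosingCircle((Q[:,:2]*1000).astype(np.float32)),np.median(Q,0).round(4))
def fit(Q):
    for _ in range(3):
        A=np.c_[2*Q[:,:2],np.ones(len(Q))];p=np.linalg.lstsq(A,(Q[:,:2]**2).sum(1),rcond=None)[0];r=np.sqrt(p[2]+p[:2]@p[:2])
        e=abs(np.linalg.norm(Q[:,:2]-p[:2],axis=1)-r);Q=Q[e<.008]
    return p[:2].round(4),r.round(4),len(Q)
n=W[(W[:,2]>.009)&(W[:,2]<.018)&(W[:,0]>.58)&(W[:,1]<-.15)&(W[:,1]>-.28)];print("nar",len(n),fit(n),n.min(0),n.max(0))
c=read_camera("scene");K=c["intrinsics"];D=c["depth"];
for nm in("scene","side"):
    c=read_camera(nm);K=c["intrinsics"];D=c["depth"];vs,us=np.nonzero(D>0)
    X=np.c_[(us-K[0,2])/K[0,0],(vs-K[1,2])/K[1,1],np.ones(len(us))]*D[vs,us][:,None];V=(X-c["t"])@c["R"]
    for k,(x,y) in{"wide":(.643,.249),"nar":(.645,-.217)}.items():
        q=V[(abs(V[:,2]-.0135)<.004)&(np.hypot(V[:,0]-x,V[:,1]-y)<.055)];print(nm,k,len(q),fit(q))
E
```

```text
jar ((640.6530151367188, -73.74459075927734), 27.933048248291016) [ 0.6411 -0.0736  0.0736]
shk ((642.5093994140625, 88.27760314941406), 17.286041259765625) [0.6422 0.0837 0.0845]
nar 752 (array([ 0.647 , -0.2217]), np.float64(0.0317), 752) [ 0.61360336 -0.25587241  0.00905544] [ 0.68017557 -0.18842541  0.01543251]
scene wide 178 (array([0.6378, 0.2506]), np.float64(0.0409), 178)
scene nar 88 (array([ 0.6459, -0.219 ]), np.float64(0.0323), 88)
side wide 128 (array([0.6368, 0.2526]), np.float64(0.041), 128)
side nar 41 (array([ 0.6456, -0.2183]), np.float64(0.032), 41)
```

```bash
python3 -m handwheel '[[[0.035, -0.005, 0], [0, 0, 0]], [[0.07, -0.01, 0.01], [0, 0, 0]], [[0.097, -0.015, 0.04], [0, 0, 0]], [[0.097, -0.015, 0.08], [0, 0, 0]], [[0.097, -0.015, 0.11], [0, 0, 0]]]'| grep -E "eef|rot|open"
python3 -m handwheel '[[[0, 0, 0.02], [0, 0, 0]], [[0, 0, 0.025], [0, 0, 0]], [[0, 0, 0.025], [0, 0, 0]]]'| grep -E "eef|open"
python3 - <<'E'
from h import *
to(.6407,-.0737,-.010,0)
E
```

```text
eef_pos: [0.6408, -0.0749, 0.0965]
tcp_rot: [3.141, 0.001, -0.002]
opening: 0.0932
eef_pos: [0.6393, -0.0752, 0.0726]
opening: 0.0926
at [ 0.6393 -0.0752  0.0726] [ 3.141e+00  4.000e-03 -2.000e-03] -> tool shift [ 0.0018 -0.0016  0.0826] rz -0.002
```

```bash
python3 -m handwheel '[[[0.001, -0.0015, 0.015], [0, 0, 0]], [[0.001, -0.0015, 0.03], [0, 0, 0]], [[0.001, -0.0015, 0.045], [0, 0, 0]], [[0.001, -0.0015, 0.05], [0, 0, 0]]]'| grep -E "eef|contact"
python3 -m handwheel '[[[0, 0, 0.01], [0, 0, 0]], [[0, 0, 0.02], [0, 0, 0]], [[0, 0, 0.03], [0, 0, 0]], [[0, 0, 0.032], [0, 0, 0]], [[0, 0, 0.032], [0, 0, 0]]]'| grep -E "eef|contact"
python3 -m handwheel '[[[0, 0, 0], [0, 0, 0]], [[0, 0, 0], [0, 0, 0]], [[0, 0, 0], [0, 0, 0]], [[0, 0, 0], [0, 0, 0]], [[0, 0, 0], [0, 0, 0]]]' 0.0 30| grep -E "eef|open|grasp"
python3 -m handwheel '[[[0, 0, 0], [0, 0, 0]], [[0, 0, 0], [0, 0, 0]], [[0, 0, 0], [0, 0, 0]]]'| grep -E "eef|open|grasp|contact"
```

```text
eef_pos: [0.6419, -0.073, 0.0248]
contact_force: [-0.9, -0.2, 1.1]
eef_pos: [0.6412, -0.072, -0.0084]
contact_force: [-0.2, -0.8, 0.4]
eef_pos: [0.6421, -0.072, -0.0072]
opening: 0.064
grasp_force: 0.8
eef_pos: [0.6421, -0.0723, -0.0073]
contact_force: [-0.3, -0.8, 2.1]
opening: 0.0611
grasp_force: 30.0
```

```bash
python3 -m handwheel '[[[0, 0, -0.03], [0, 0, 0]], [[0, 0, -0.07], [0, 0, 0]], [[0, 0, -0.11], [0, 0, 0]], [[0, 0, -0.15], [0, 0, 0]], [[0, 0, -0.17], [0, 0, 0]]]'| grep -E "eef|open|grasp"
python3 -m handwheel '[[[-0.02, -0.02, -0.01], [0, 0, 0]], [[-0.05, -0.05, -0.01], [0, 0, 0]], [[-0.07, -0.085, -0.01], [0, 0, 0]], [[-0.09, -0.12, -0.01], [0, 0, 0]], [[-0.09, -0.16, -0.01], [0, 0, 0]]]'| grep -E "eef|grasp"
python3 -m handwheel '[[[0, -0.04, 0], [0, 0, 0]], [[0, -0.08, 0], [0, 0, 0]], [[0, -0.12, 0], [0, 0, 0]], [[0, -0.16, 0], [0, 0, 0]], [[0, -0.16, 0], [0, 0, 0]]]'| grep -E "eef|grasp"
python3 -m handwheel '[[[0, 0, 0], [0, 0, 0]], [[0, 0, 0], [0, 0, 0]]]'| grep -E "eef|rot"
cat >> h.py <<'E'
def collar(x,y):
    c=read_camera("wrist");K=c["intrinsics"];D=c["depth"];vs,us=np.nonzero(D>0)
    X=np.c_[(us-K[0,2])/K[0,0],(vs-K[1,2])/K[1,1],np.ones(len(us))]*D[vs,us][:,None];W=(X-c["t"])@c["R"]
    Q=W[(vs<215)&(W[:,2]>.010)&(W[:,2]<.018)&(np.hypot(W[:,0]-x,W[:,1]-y)<.055)]
    A=np.c_[2*Q[:,:2],np.ones(len(Q))];p=np.linalg.lstsq(A,(Q[:,:2]**2).sum(1),rcond=None)[0]
    print("collar",p[:2].round(4),np.sqrt(p[2]+p[:2]@p[:2]).round(4),len(Q),Q.min(0).round(4),Q.max(0).round(4))
E
python3 - <<'E'
from h import *
collar(.638,.2515)
to(.638,.2515,.12,0)
E
```

```text
eef_pos: [0.6442, -0.0711, 0.1676]
opening: 0.0608
grasp_force: 30.0
eef_pos: [0.5467, 0.0878, 0.172]
grasp_force: 30.0
eef_pos: [0.5477, 0.2613, 0.1725]
grasp_force: 30.0
eef_pos: [0.5514, 0.2475, 0.1716]
tcp_rot: [3.14, 0.001, 0.0]
collar [0.639  0.2489] 0.0406 1041 [0.5965 0.2068 0.0101] [0.6817 0.2911 0.0156]
at [0.5519 0.2462 0.1717] [ 3.14e+00  1.00e-03 -2.00e-03] -> tool shift [ 0.0861 -0.0055  0.0516] rz -0.002
```

```bash
python3 -m handwheel '[[[0.035, -0.003, 0], [0, 0, 0]], [[0.07, -0.003, 0.02], [0, 0, 0]], [[0.0885, -0.003, 0.06], [0, 0, 0]], [[0.0885, -0.003, 0.1], [0, 0, 0]], [[0.0885, -0.003, 0.12], [0, 0, 0]]]'| grep -E "eef|grasp"
python3 -m handwheel '[[[0, 0, 0], [0, 0, 0]], [[0, 0, 0.01], [0, 0, 0]], [[0, 0, 0.018], [0, 0, 0]], [[0, 0, 0.018], [0, 0, 0]], [[0, 0, 0.018], [0, 0, 0]]]'| grep -E "eef|grasp"
python3 - <<'E'
from h import *
to(.6404,.249,-.002,0)
E
```

```text
eef_pos: [0.6395, 0.2452, 0.0463]
grasp_force: 30.0
eef_pos: [0.6411, 0.2512, 0.0358]
grasp_force: 30.0
at [0.6411 0.2512 0.0358] [-3.141e+00 -2.000e-03 -0.000e+00] -> tool shift [-0.0008  0.0022  0.0378] rz -0.0
```

```bash
python3 -m handwheel '[[[-0.001, 0.002, 0.01], [0, 0, 0]], [[-0.001, 0.002, 0.02], [0, 0, 0]], [[-0.001, 0.002, 0.03], [0, 0, 0]], [[-0.001, 0.002, 0.035], [0, 0, 0]], [[-0.001, 0.002, 0.035], [0, 0, 0]]]'| grep -E "eef|contact"
python3 -m handwheel '[[[0, 0, 0.001], [0, 0, 0]], [[0, 0, 0.002], [0, 0, 0]], [[0, 0, 0.002], [0, 0, 0]]]'| grep -E "eef|contact"
```

```text
eef_pos: [0.6384, 0.2486, -0.0023]
contact_force: [-0.3, 0.0, -2.0]
eef_pos: [0.6394, 0.2492, -0.0026]
contact_force: [-0.2, -0.7, -1.3]
```

```bash
python3 -m handwheel '[[[0, 0, 0.0005], [0, 0, 0]], [[0, 0, 0.0005], [0, 0, 0]], [[0, 0, 0.0005], [0, 0, 0]], [[0, 0, 0.0005], [0, 0, 0]], [[0, 0, 0.0005], [0, 0, 0]]]' 0.09| grep -E "eef|contact|open"
python3 -m handwheel '[[[0, 0, 0], [0, 0, 0]], [[0, 0, -0.03], [0, 0, 0]], [[0, 0, -0.07], [0, 0, 0]], [[0, 0, -0.11], [0, 0, 0]], [[0, 0, -0.15], [0, 0, 0]]]'| grep -E "eef|contact|open"
python3 -m handwheel '[[[-0.02, 0.035, 0], [0, 0, 0]], [[-0.04, 0.07, 0], [0, 0, 0]], [[-0.06, 0.1, 0], [0, 0, 0]], [[-0.08, 0.135, 0], [0, 0, 0]], [[-0.08, 0.16, 0], [0, 0, 0]]]'| grep -E "eef|rot"
python3 -m handwheel '[[[0, 0, 0], [0, 0, 0]], [[0, 0, 0], [0, 0, 0]], [[0, 0, 0], [0, 0, 0]]]'| grep -E "eef|rot"
python3 - <<'E'
from h import *
c=read_camera("wrist");K=c["intrinsics"];D=c["depth"];vs,us=np.nonzero(D>0)
X=np.c_[(us-K[0,2])/K[0,0],(vs-K[1,2])/K[1,1],np.ones(len(us))]*D[vs,us][:,None];W=((X-c["t"])@c["R"])[vs<215]
for n,Q in(("jar",W[(W[:,2]>.07)&(W[:,1]>.2)]),("shk",W[(W[:,2]>.075)&(W[:,1]<.15)&(W[:,1]>.04)])):
    if len(Q): print(n,len(Q),cv2.minEnclosingCircle((Q[:,:2]*1000).astype(np.float32)),np.median(Q,0).round(4),Q.max(0).round(4))
to(.6423,.088,.06,0)
E
```

```text
eef_pos: [0.6396, 0.2492, -0.0028]
contact_force: [-0.0, 0.7, -0.1]
opening: 0.0883
eef_pos: [0.639, 0.249, 0.1485]
contact_force: [0.5, -0.3, -0.6]
opening: 0.0903
eef_pos: [0.5549, 0.0859, 0.147]
tcp_rot: [3.138, 0.004, -0.0]
eef_pos: [0.5597, 0.0904, 0.1473]
tcp_rot: [-3.14, -0.001, 0.001]
jar 4326 ((637.8543090820312, 248.6427001953125), 28.311824798583984) [0.6391 0.2471 0.0775] [0.6656 0.2768 0.0807]
shk 1547 ((642.5238037109375, 89.05831146240234), 17.13355827331543) [0.6425 0.0892 0.0852] [0.659  0.1056 0.09  ]
at [0.5597 0.0912 0.1472] [-3.14e+00 -1.00e-03  2.00e-03] -> tool shift [0.0826 0.0035 0.0872] rz 0.002
```

```bash
python3 -m handwheel '[[[0.035, 0.002, 0], [0, 0, 0]], [[0.07, 0.002, 0.01], [0, 0, 0]], [[0.083, 0.002, 0.04], [0, 0, 0]], [[0.083, 0.002, 0.07], [0, 0, 0]], [[0.083, 0.002, 0.07], [0, 0, 0]]]'| grep -E "eef|open"
python3 -m handwheel '[[[0, 0, 0], [0, 0, 0]], [[0, 0, 0.01], [0, 0, 0]], [[0, 0, 0.01], [0, 0, 0]]]'| grep -E "eef|open"
python3 - <<'E'
from h import *
to(.6425,.089,-.0055,0)
E
```

```text
eef_pos: [0.6383, 0.0879, 0.0701]
opening: 0.0899
eef_pos: [0.6424, 0.0882, 0.0674]
opening: 0.0903
at [0.6424 0.0882 0.0674] [-3.141e+00 -1.000e-03  1.000e-03] -> tool shift [ 0.0001 -0.0007  0.0729] rz 0.001
```

```bash
python3 -m handwheel '[[[0, -0.001, 0.015], [0, 0, 0]], [[0, -0.001, 0.03], [0, 0, 0]], [[0, -0.001, 0.045], [0, 0, 0]], [[0, -0.001, 0.06], [0, 0, 0]], [[0, -0.001, 0.071], [0, 0, 0]]]'| grep -E "eef|contact"
python3 -m handwheel '[[[0, 0, 0], [0, 0, 0]], [[0, 0, 0], [0, 0, 0]], [[0, 0, 0], [0, 0, 0]], [[0, 0, 0], [0, 0, 0]], [[0, 0, 0], [0, 0, 0]]]' 0.0 20| grep -E "eef|open|grasp"
python3 -m handwheel '[[[0, 0, 0], [0, 0, 0]], [[0, 0, 0], [0, 0, 0]], [[0, 0, 0], [0, 0, 0]], [[0, 0, 0], [0, 0, 0]], [[0, 0, 0], [0, 0, 0]]]'| grep -E "eef|open|grasp|contact"
```

```text
eef_pos: [0.6427, 0.0883, -0.0036]
contact_force: [-0.3, -0.0, -0.0]
eef_pos: [0.6432, 0.0883, -0.0029]
opening: 0.0615
grasp_force: 0.0
eef_pos: [0.6427, 0.0888, -0.0038]
contact_force: [0.4, 1.5, 2.4]
opening: 0.0397
grasp_force: 19.9
```

```bash
python3 -m handwheel '[[[0, 0, -0.03], [0, 0, 0]], [[0, 0, -0.07], [0, 0, 0]], [[0, 0, -0.11], [0, 0, 0]], [[0, 0, -0.14], [0, 0, 0]], [[0, 0, -0.15], [0, 0, 0]]]'| grep -E "eef|open|grasp"
python3 -m handwheel '[[[-0.02, 0.035, 0], [0, 0, 0]], [[-0.04, 0.07, 0], [0, 0, 0]], [[-0.06, 0.105, 0], [0, 0, 0]], [[-0.08, 0.14, 0], [0, 0, 0]], [[-0.08, 0.18, 0], [0, 0, 0]]]'| grep -E "eef|grasp"
python3 -m handwheel '[[[0, 0.04, 0], [0, 0, 0]], [[0, 0.08, 0], [0, 0, 0]], [[0, 0.11, 0], [0, 0, 0]], [[0, 0.13, 0], [0, 0, 0]], [[0, 0.13, 0], [0, 0, 0]]]'| grep -E "eef|grasp"
python3 -m handwheel '[[[0, 0, 0], [0, 0, 0]], [[0, 0, 0], [0, 0, 0]], [[0, 0, 0], [0, 0, 0]]]'| grep -E "eef|rot"
python3 - <<'E'
from h import *
collar(.647,-.221)
to(.647,-.221,.1,0)
E
```

```text
eef_pos: [0.6453, 0.0888, 0.1514]
opening: 0.0393
grasp_force: 19.7
eef_pos: [0.5564, -0.0923, 0.1443]
grasp_force: 19.7
eef_pos: [0.5595, -0.2301, 0.1435]
grasp_force: 19.7
eef_pos: [0.5623, -0.2192, 0.1455]
tcp_rot: [-3.14, 0.001, 0.003]
collar [ 0.6472 -0.2222] 0.0317 916 [ 0.6137 -0.2554  0.01  ] [ 0.6809 -0.1887  0.0155]
at [ 0.5625 -0.2194  0.1457] [-3.14e+00  0.00e+00  3.00e-03] -> tool shift [0.0845 0.0019 0.0457] rz 0.003
```

```bash
python3 -m handwheel '[[[0.035, 0.003, 0], [0, 0, 0]], [[0.07, 0.003, 0.02], [0, 0, 0]], [[0.085, 0.003, 0.05], [0, 0, 0]], [[0.085, 0.003, 0.085], [0, 0, 0]], [[0.085, 0.003, 0.1], [0, 0, 0]]]'| grep -E "eef|grasp"
python3 -m handwheel '[[[0, 0, 0], [0, 0, 0]], [[0, 0, 0.005], [0, 0, 0]], [[0, 0, 0.01], [0, 0, 0]], [[0, 0, 0.01], [0, 0, 0]], [[0, 0, 0.01], [0, 0, 0]]]'| grep -E "eef|grasp"
python3 - <<'E'
from h import *
to(.6473,-.2222,.001,0)
E
```

```text
eef_pos: [0.6455, -0.2217, 0.0408]
grasp_force: 19.7
eef_pos: [0.6481, -0.225, 0.0373]
grasp_force: 19.7
at [ 0.6481 -0.225   0.0373] [ 3.141e+00 -2.000e-03 -0.000e+00] -> tool shift [-0.0009 -0.0028  0.0363] rz -0.0
```

```bash
python3 -m handwheel '[[[-0.001, -0.003, 0.01], [0, 0, 0]], [[-0.001, -0.003, 0.02], [0, 0, 0]], [[-0.001, -0.003, 0.03], [0, 0, 0]], [[-0.001, -0.003, 0.034], [0, 0, 0]], [[-0.001, -0.003, 0.034], [0, 0, 0]]]'| grep -E "eef|contact"
python3 -m handwheel '[[[0, 0, 0], [0, 0, 0]], [[0, 0, 0.001], [0, 0, 0]], [[0, 0, 0.001], [0, 0, 0]]]'| grep -E "eef|contact"
python3 -m handwheel '[[[0, 0, 0.001], [0, 0, 0]], [[0, 0, 0.001], [0, 0, 0]], [[0, 0, 0.001], [0, 0, 0]]]'| grep -E "eef|contact"
```

```text
eef_pos: [0.6456, -0.2216, 0.0008]
contact_force: [-0.1, -0.4, -0.5]
eef_pos: [0.6462, -0.222, 0.0005]
contact_force: [-0.4, 0.1, -0.5]
eef_pos: [0.6465, -0.222, 0.0002]
contact_force: [-1.4, -0.1, 1.8]
```

Shaker foot is on the collar floor. Release, rise, and take final views.

```bash
python3 -m handwheel '[[[0, 0, 0], [0, 0, 0]], [[0, 0, 0], [0, 0, 0]], [[0, 0, 0], [0, 0, 0]], [[0, 0, 0], [0, 0, 0]], [[0, 0, 0], [0, 0, 0]]]' 0.085| grep -E "eef|contact|open"
python3 -m handwheel '[[[0, 0, 0], [0, 0, 0]], [[0, 0, -0.03], [0, 0, 0]], [[0, 0, -0.07], [0, 0, 0]], [[0, 0, -0.11], [0, 0, 0]], [[0, 0, -0.15], [0, 0, 0]]]'| grep -E "eef|contact|open"
python3 -m handwheel '[[[-0.03, 0, -0.02], [0, 0, 0]], [[-0.06, 0, -0.04], [0, 0, 0]], [[-0.09, 0, -0.06], [0, 0, 0]], [[-0.1, 0.03, -0.08], [0, 0, 0]], [[-0.1, 0.03, -0.08], [0, 0, 0]]]'| grep -E "eef|rot"
python3 -m handwheel '[[[-0.04, 0.01, 0], [0, 0, 0]], [[-0.08, 0.01, 0], [0, 0, 0]], [[-0.1, 0.01, 0], [0, 0, 0]], [[-0.1, 0.01, 0], [0, 0, 0]], [[-0.1, 0.01, 0], [0, 0, 0]]]'| grep -E "eef|rot|t:"
python3 - <<'E'
from h import *
c=read_camera("wrist");K=c["intrinsics"];D=c["depth"];vs,us=np.nonzero(D>0)
X=np.c_[(us-K[0,2])/K[0,0],(vs-K[1,2])/K[1,1],np.ones(len(us))]*D[vs,us][:,None];W=((X-c["t"])@c["R"])[vs<215]
Q=W[(W[:,2]>.075)&(W[:,1]<-.18)&(W[:,1]>-.27)]
if len(Q):print("shk",len(Q),cv2.minEnclosingCircle((Q[:,:2]*1000).astype(np.float32)),Q.max(0))
a=c["pixels"][:250];s=read_camera("scene")["pixels"][120:300,120:450]
s=cv2.resize(s,(512,279),interpolation=2);cv2.imwrite("pics/w11.png",np.vstack([a,s]))
E
```

```text
eef_pos: [0.6463, -0.2219, -0.0002]
contact_force: [-0.7, -0.2, -1.2]
opening: 0.0682
eef_pos: [0.6459, -0.2217, 0.1513]
contact_force: [0.5, -0.9, -0.0]
opening: 0.085
eef_pos: [0.5447, -0.2594, 0.2341]
tcp_rot: [3.132, -0.004, -0.009]
t: 38.83
eef_pos: [0.4461, -0.2627, 0.2303]
tcp_rot: [3.14, -0.001, -0.002]
```

View pics/w11.png

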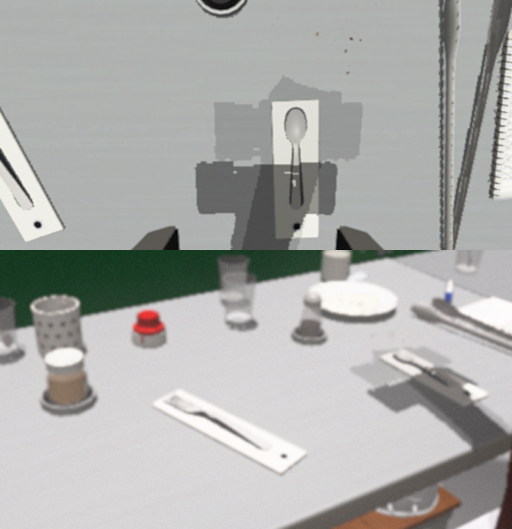

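The wrist view shows the spoon on its outline (bowl (295,125)). The scene crop shows the fork on its board, the jar in the wide collar (67,395), the shaker upright in the narrow one (311,330), and the glass and timer undisturbed. Handing in.

```bash
python3 -m handwheel '[[[0, 0, 0], [0, 0, 0]], [[0, 0, 0], [0, 0, 0]], [[0, 0, 0], [0, 0, 0]]]' | grep -E "t:|eef"; python3 -c "
from rig import *
print(hand_in())"
```

```text
t: 39.18
eef_pos: [0.4473, -0.2615, 0.2296]
tcp_rot: [-3.141, -0.0, 0.001]
the job is handed in; nothing more can be done
None
```

The job is handed in at about 39 s: jar and shaker stand in their collars, fork and teaspoon lie on their outlines, and everything is let go with the glass and timer untouched; the verdict was not shown.

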